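Fetch the sample vial from behind the reagents and set it on the balance

ROBOT

A 7-joint arm with a two-finger parallel gripper is mounted at the origin on the work surface. World frame = base frame: x ahead of the robot, y to its left, z up, the work surface at z = 0. Lengths are in mm, angles in degrees, forces in N, time in s.
With the tool pointing down it reaches from about 400 to 875 mm from the base axis. Payload 6.5 kg.
Tool frame: the origin (TCP) lies between the finger pads; the fingertips stand 8 mm ahead of it and the grasp point (between the pads) lies 11 mm behind it; z points along the fingers, x is the direction in which the jaws open and shut, and the axes are right-handed (so a half turn about z gives the same grasp; the last joint's range is limited). The gripper opens to 85 mm and grips with 20 to 120 N. Pads are 22 mm wide; open, the fingers measure 114 mm over their backs; the gripper's body (76 mm by 85 mm) begins 54 mm behind the grasp point. The pads swing forward as they close: fully open they stand 13 mm farther back than shut.
Start: joints at [62.326, 30.733, -0.252, 88.115, 0.149, 61.152, -4.079], TCP at [263.139, -594.347, 239.29] pointing down, gripper open.
Joint ranges: [-154.64, 154.64], [-21.42, 123.67], [-72.66, 72.17], [13.99, 137.28], [-74.86, 254.86], [10.95, 109.41], [-158.01, 158.01]. Speed limits (degrees/s): [136.94, 136.94, 180, 180, 180, 180, 180].

INTERFACE

Orientations are given as a 3x3 rotation matrix whose columns are the frame's x, y, z axes.
In Python, from cell import readout, cams, ctrl, models gives the robot as it stands. The module is installed in compiled form; this text tells all that it offers.
- The arm moves only by the tool send_rows, never from a script. Its argument "moves" is a list of rows, each a list of 7 numbers: the closure in counts, from 0 (fully open) to 255 (shut), then the shift along the tool's x, y, z in units of 25 mm (1.0 is 25 mm), then the turn, a rotation vector about the tool's x, y, z in units of 5 degrees (1.0 is 5 degrees). In form: [[jaw, x, y, z, wx, wy, wz], ...]. A call has 1 to 12 rows; each row is the pose to reach, as a shift and turn from the pose commanded when the call began, along the tool's axes at that moment; what a row does not reach only later rows make up. A row lasts 1/12 s, in which the tool goes at most 41.7 mm and 7.16 degrees, less where a joint would pass 70% of its speed; a pose out of reach is approached as far as the arm can. A call with a gripper value outside its range is refused whole. The fingers move at their own pace and stop on an object; "newtons" is the grip in N (left out, the last holds). Time passes only in rows, so rows that repeat a pose let the fingers close. It gives the time, the measured TCP pose, the force and the opening at its end, in the units of the state.
- readout.get_state(): the state, without advancing time (a new reading comes with each control period).
- cams.capture(name): name is "scene" or "top" or "wrist"; returns a dict with "image" (384x512x3 uint8, blue, green, red), "fx", "fy", "cx", "cy" (pixels), "world_from_camera" (4x4, takes a point from camera to world coordinates); the wrist camera has in their place "T_tool_cam" (4x4, takes a point from camera to tool coordinates, whose origin is the TCP and whose axes are the tool frame's). Camera axes: x right, y down, z forward; pixel columns grow to the right and rows downward; lengths in mm; the calibration is good to about 2 mm. A picture is of the moment at which its call begins: read the wrist's pose just before it. There is no depth.
- ctrl.sign_off(): hands the job in, once; it reports no verdict.
Trained networks look in a picture, given as the dict that the camera call returned (one of the last four; its "shot" number tells which), for a name from the list of things; names that differ only in an ending like _2 or _b are one class to them, and where a whole thing is asked for, a point or a joint stands for the part that bears it (a point fixed in the world has none). Each returns a list of dicts, best first, with "p" (0 to 1); they miss things now and then, are a little off and sometimes report something else, mostly with a low value. They report only what shows in the picture. A call takes as long as a camera call. They do not tell look-alikes from the thing itself.
- models.find_in(picture, target): "location" ([x, y, z] in mm, in world coordinates, good to about 4 mm: the middle of the surface that is visible of it).
The state is a dict: "clock": time; "joints": joint angles; "dq": joint speeds; "effort": joint torques, N m; "position": TCP position; "tcp_rot": TCP orientation; "contact_force": force on the tool from outside, world axes, zero at the start; "moment": the same for the moment, N m; "opening": opening from 0.0 (shut) to 1.0 (fully open).
Only numpy, scipy, OpenCV 4.12 (cv2) and the standard library are available. Lean on these libraries where they do the work, as an engineer would, in place of code of your own. Each camera call takes 0.05 s, during which the arm holds its last target.

TASK

The small capped vial in the back row of the white stand is boxed in by the three tall containers of the front row: first stand all three of them upright in the green side tray, then set the vial upright in the middle of the balance pan. When the vial is on the pan, put each of the three containers back upright on the very spot it came from. Drop nothing and knock nothing over, and leave the lidded jar and the small beaker in the back row where they are.

Things in the scene. Friction and masses are not known exactly. Their poses are not given: they have to be found in the camera images.
- stand: Fixed white bottle stand, a flat board 140 (x) by 230 (y) by 15 mm high; origin at the centre of its underside, z up. Its flat top carries six black rubber discs (0.4 mm, flat): the front row at x = -30 mm, y = -75, 0, +75 mm (62 mm discs), the back row at y = -75 and +75 mm, x = +30 mm (48 mm discs) and y = 0, x = +22 mm (36 mm disc, the vial's). One front container starts on each front disc, in a different arrangement at every start.
- amber_bottle: Loose tall round amber glass bottle with a black screw cap and a paper label, 130 mm high, body 56 mm in diameter up to 76 mm, sloping shoulder to a 28 mm neck at 92 mm, cap 32 mm in diameter from 102 to 130 mm (grip it there, about 116 mm up); 170 to 340 g. Origin at the centre of its underside, z up along its axis. Starts in the front row; it must return to where it stood at the start.
- flask: Loose conical flask of clear glass with a white stopper, 128 mm high: base 58 mm in diameter, tapering from 8 mm to 76 mm height into a straight neck 26 mm in diameter that runs to 112 mm (grip it there, about 95 mm up), then a 24 mm stopper, fast in the neck; a flat 31 mm lip at 108 to 112 mm is decoration only; 120 to 240 g. Origin at the centre of its underside, z up along its axis. Starts in the front row; it must return to where it stood at the start.
- square_bottle: Loose white plastic bottle of square section, 54 by 54 mm and 80 mm high, neck 30 mm in diameter to 98 mm, then a round grey screw cap 34 mm in diameter from 98 to 123 mm (grip it there, about 110 mm up); 140 to 280 g. Origin at the centre of its underside, z up. Its turn about the vertical does not matter when it is put back. Starts in the front row; it must return to where it stood at the start.
- vial: Loose small amber glass vial with a white cap, 48 mm high, body 28 mm in diameter to 34 mm, cap 30 mm in diameter from 34 to 48 mm (grip it about 34 mm up); 35 to 70 g. Origin at the centre of its underside, z up. Starts on the middle disc of the back row, 52 mm behind the middle container of the front row.
- jar: Bystander, loose: squat white weighing jar with a knobbed lid, 46 mm in diameter, 56 mm high, on an outer disc of the back row, 75 mm beside the vial. Origin at the centre of its underside. Leave it.
- beaker: Bystander, loose: small empty open glass beaker, 44 mm in diameter, 50 mm high, on the other outer disc of the back row. Origin at the centre of its underside. Leave it.
- tray: Fixed green plastic side tray, open on top, 260 (its x) by 150 (its y) mm outside, walls 4 mm thick and 28 mm high, floor 4 mm thick (its upper face 4 mm above the origin). Origin at the centre of its underside, z up. Empty at the start, to the left or the right of the stand; the three containers fit side by side along its x, 78 mm apart.
- pan (a point): Centre of the upper face of the round steel pan (110 mm in diameter) of the white laboratory balance, 56 mm above the table; z up. The pan is rigid. The balance body, 210 by 160 mm, is lower (46 mm), with the black display towards the robot; it stands on the side of the stand where the tray is not.
There are look-alikes about, which are no part of the job. Leave any blue or brown look-alike of the vial alone.

How it is judged (in metres and radians):
On the way, in this order (a step that is already met when the one before it is completed fails the run):
1. all three tall containers stand upright in the side tray, the vial still in its place on the stand (x of amber_bottle in the frame of tray between -0.125 and 0.125 m and y of amber_bottle in the frame of tray between -0.07 and 0.07 m and z of each of amber_bottle, flask, square_bottle in the frame of tray below 0.012 m and angle between each of amber_bottle, flask, square_bottle's own z axis and vertical below 0.1 rad and linear speed of each of amber_bottle, flask, square_bottle below 0.05 m/s and x of flask in the frame of tray between -0.125 and 0.125 m and y of flask in the frame of tray between -0.07 and 0.07 m and x of square_bottle in the frame of tray between -0.125 and 0.125 m and y of square_bottle in the frame of tray between -0.07 and 0.07 m and distance of vial from where it was at the start of the episode below 0.02 m), for 0.2 s.
2. the vial stands in the middle of the balance pan, the three containers still in the tray (horizontal distance between vial and pan below 0.015 m and z of vial in the frame of pan between -0.004 and 0.006 m and angle between each of vial, amber_bottle, flask, square_bottle's own z axis and vertical below 0.1 rad and linear speed of each of vial, amber_bottle, flask, square_bottle below 0.05 m/s and x of amber_bottle in the frame of tray between -0.125 and 0.125 m and y of amber_bottle in the frame of tray between -0.07 and 0.07 m and z of each of amber_bottle, flask, square_bottle in the frame of tray below 0.012 m and x of flask in the frame of tray between -0.125 and 0.125 m and y of flask in the frame of tray between -0.07 and 0.07 m and x of square_bottle in the frame of tray between -0.125 and 0.125 m and y of square_bottle in the frame of tray between -0.07 and 0.07 m), for 0.2 s.
At the end, for the whole second after the job is handed in: The three tall containers stand upright and at rest within 12 mm of where each stood at the start; the vial stands upright on the pan within 15 mm of its centre; the jar and the small beaker are upright and within 20 mm of where they were (distance of each of amber_bottle, flask, square_bottle from where it was at the start of the episode below 0.012 m and angle between each of amber_bottle, flask, square_bottle, vial's own z axis and vertical below 0.1 rad and linear speed of each of amber_bottle, flask, square_bottle below 0.03 m/s and horizontal distance between vial and pan below 0.015 m and z of vial in the frame of pan between -0.004 and 0.006 m and linear speed of vial below 0.05 m/s and distance of each of jar, beaker from where it was at the start of the episode below 0.02 m and angle between each of jar, beaker's own z axis and vertical below 0.2 rad); the robot touches nothing.
It fails at once if one of the tall containers or the vial is knocked over (angle between any of amber_bottle, flask, square_bottle, vial's own z axis and vertical above 0.6 rad).
It fails at once if one of the tall containers or the vial is dropped (falls faster than 0.7 m/s out of the fingers) ((linear speed of amber_bottle above 0.7 m/s and contact force between amber_bottle and the fingers below 0.05 N) or (linear speed of flask above 0.7 m/s and contact force between flask and the fingers below 0.05 N) or (linear speed of square_bottle above 0.7 m/s and contact force between square_bottle and the fingers below 0.05 N) or (linear speed of vial above 0.7 m/s and contact force between vial and the fingers below 0.05 N)).
It fails at once if the jar is pushed away or knocked over (distance of jar from where it was at the start of the episode above 0.02 m or angle between jar's own z axis and vertical above 0.5 rad).
It fails at once if the beaker is pushed away or knocked over (distance of beaker from where it was at the start of the episode above 0.02 m or angle between beaker's own z axis and vertical above 0.5 rad).
It also fails if it takes over 144 s, if anything falls off the work surface, if the arm or the gripper's body presses on something with over 40 N, if the wrist force passes 120 N, or if a joint passes its speed limit or range.

## Working session

There is one attempt and no reset: what is moved stays moved. The work goes in short steps, Python scripts to look and compute and a tool call to move; the robot and the scene stay as the last step left them, time stands still between calls to the robot, and variables do not carry over. Pictures are saved under pics/ and viewed, and the job is handed in when it is done.

Besides the shell and the picture viewer there is one more tool, called after ">>>" as a command line: name --pt "numbers of a row" for each row, then --argument value for the rest. send_rows: Moves the arm, as the interface text tells. Its arguments: {"type":"object","properties":{"moves":{"type":"array"},"newtons":{"type":"number"}},"required":["moves"]}

```bash
mkdir -p pics; cat > h.py <<'E'
import numpy as np, cv2
from cell import readout, cams, ctrl, models
def st():
    s=readout.get_state(); return s
def proj(c,P):
    W=np.array(c["world_from_camera"]); p=np.linalg.inv(W)@np.append(P,1)
    return np.array([c["fx"]*p[0]/p[2]+c["cx"], c["fy"]*p[1]/p[2]+c["cy"]])
def wristW(c,s):
    T=np.eye(4);T[:3,:3]=np.array(s["tcp_rot"]);T[:3,3]=s["position"]
    c["world_from_camera"]=T@np.array(c["T_tool_cam"]); return c
def atz(c,u,v,z):
    W=np.array(c["world_from_camera"]); d=W[:3,:3]@np.array([(u-c["cx"])/c["fx"],(v-c["cy"])/c["fy"],1.])
    o=W[:3,3]; return o+d*(z-o[2])/d[2]
def ray(c,u,v):
    W=np.array(c["world_from_camera"]); d=W[:3,:3]@np.array([(u-c["cx"])/c["fx"],(v-c["cy"])/c["fy"],1.])
    return W[:3,3],d/np.linalg.norm(d)
def tri(rs):
    A=np.zeros((3,3));b=np.zeros(3)
    for o,d in rs:
        M=np.eye(3)-np.outer(d,d);A+=M;b+=M@o
    return np.linalg.solve(A,b)
def shot(n):
    s=readout.get_state(); c=cams.capture(n)
    if n=="wrist": wristW(c,s)
    return c
E
python3 - <<'E'
from h import *
np.set_printoptions(precision=3,suppress=True)
s=st();print({k:np.round(v,3).tolist() for k,v in s.items()})
for n in("scene","top"):
    c=shot(n);cv2.imwrite(f"pics/{n}0.png",cv2.resize(c["image"],None,fx=1.5,fy=1.5))
    print(n,c["fx"],c["cx"],c["cy"],c["world_from_camera"])
    for t in("stand","amber_bottle","flask","square_bottle","vial","jar","beaker","tray","pan"):
        try:
            for r in models.find_in(c,t)[:3]: print(t,round(r["p"],2),np.round(r["location"],1),np.round(proj(c,r["location"])*1.5))
        except Exception as e: print(t,e)
E
```

```text
{'clock': 0.0, 'joints': [62.327, 30.777, -0.256, 88.172, 0.15, 61.152, -4.079], 'dq': [-0.045, 0.077, -0.046, -0.015, 0.027, 0.024, 0.021], 'effort': [-0.0, -58.341, 1.049, -25.911, 0.012, 0.009, -0.0], 'position': [262.882, -593.783, 238.416], 'tcp_rot': [[0.405, -0.914, -0.001], [-0.914, -0.405, 0.002], [-0.002, 0.0, -1.0]], 'contact_force': [-0.251, -0.447, -0.899], 'moment': [0.019, -0.006, 0.006], 'opening': 1.001}
scene 378.4606590542843 254.43316098019503 194.51637740298779 [[   0.459    0.609   -0.647 1097.195]
 [   0.888   -0.314    0.335 -291.282]
 [   0.001   -0.728   -0.685  646.693]
 [   0.       0.       0.       1.   ]]
stand 0.92 [585.7 -25.5  19.1] [382. 333.]
amber_bottle 0.85 [527.   54.2  87.2] [411. 260.]
amber_bottle 0.53 [520.9 330.3   2.9] [541. 249.]
flask 0.77 [530.  -18.4  76.7] [369. 281.]
square_bottle 0.82 [537.4 -84.5  93. ] [330. 290.]
vial 0.84 [677.2  68.6  41.1] [471. 343.]
vial 0.66 [685.1 -13.9  39.5] [423. 368.]
vial 0.64 [689.7 -88.6  40.7] [376. 390.]
jar 0.8 [593.9 -82.8  52.3] [349. 335.]
beaker 0.75 [578.5  69.6  46.8] [435. 297.]
tray 0.7 
[... 222 characters left out ...]
.998   -0.055    0.005  -13.807]
 [   0.007   -0.206   -0.978 1063.805]
 [   0.       0.       0.       1.   ]]
stand 0.63 [552.6   6.8  15.4] [379. 315.]
amber_bottle 0.82 [502.8  64.3 100.2] [342. 334.]
amber_bottle 0.22 [576.7  71.2  38.1] [344. 297.]
flask 0.55 [506.2  -9.9  68.7] [387. 337.]
flask 0.33 [ 480.  -304.6   47.2] [557. 363.]
square_bottle 0.74 [516.3 -79.3  95.3] [429. 331.]
square_bottle 0.46 [508.3 -12.2  67.9] [389. 336.]
vial 0.42 [566.2  -2.8  63. ] [385. 303.]
vial 0.42 [670.6 -85.6  48.3] [434. 250.]
jar 0.48 [581.  -82.3  52.5] [431. 298.]
beaker 0.74 [579.   69.9  39.2] [345. 296.]
tray 0.75 [503.4 329.7   0.8] [200. 333.]
pan 0.96 [ 476.2 -303.7   47.8] [556. 365.]
```

View pics/scene0.png

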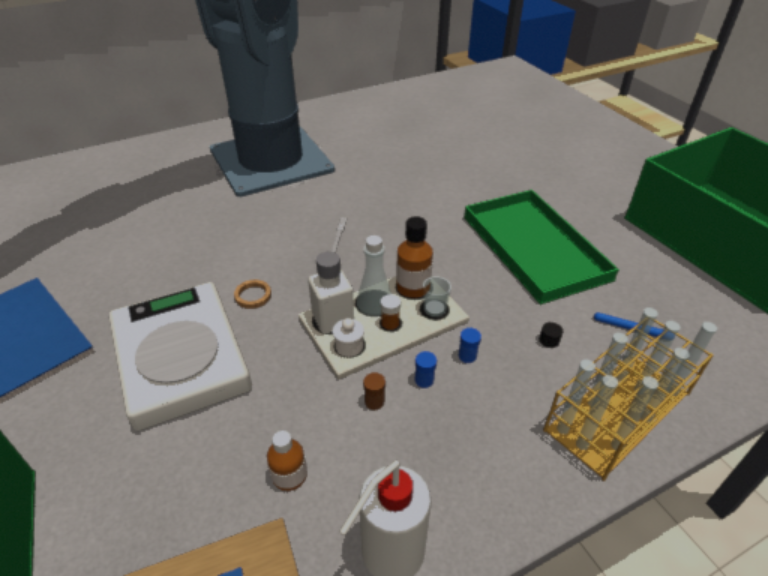

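View pics/top0.png

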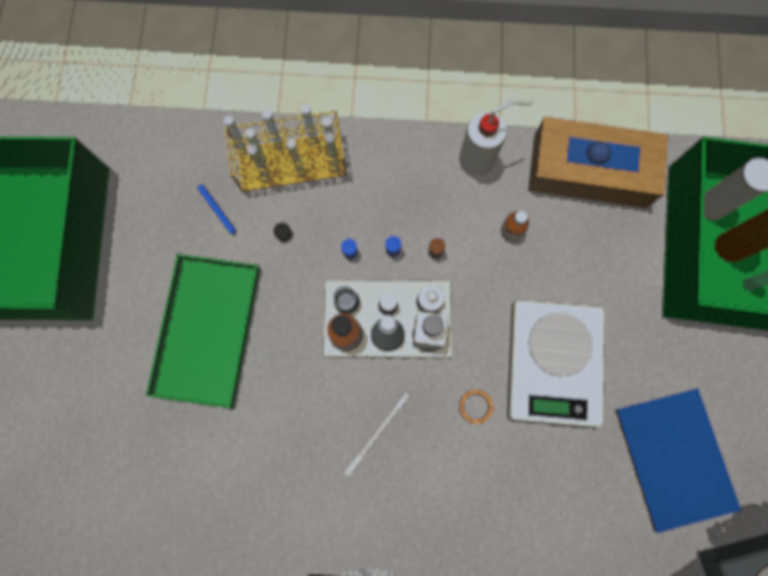

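The scene view shows (1.5x pixels) the front row as amber (411,260), flask (372,275) and square bottle (330,290). The vial with the white cap is at (390,312), jar (349,338), beaker (436,298), tray (540,247) and pan (177,350).

What could be taken for the vial:
- white-capped amber vial on the stand, scene (390,312), top (388,303): this is my choice
- two blue vials, scene (470,345) and (425,369)
- brown vial, scene (374,391)
- larger amber bottle with white cap, scene (286,460)

I'll check the choice in close crops.

```bash
python3 - <<'E'
from h import *
c=shot("scene");cv2.imwrite("pics/sc1.png",cv2.resize(c["image"][140:260,190:330],None,fx=5,fy=5,interpolation=cv2.INTER_CUBIC))
c=shot("top");cv2.imwrite("pics/tp1.png",cv2.resize(c["image"][180:245,205:310],None,fx=7,fy=7,interpolation=cv2.INTER_CUBIC))
cv2.imwrite("pics/tp2.png",cv2.resize(c["image"][160:280,90:180],None,fx=5,fy=5,interpolation=cv2.INTER_CUBIC))
cv2.imwrite("pics/tp3.png",cv2.resize(c["image"][190:290,330:410],None,fx=6,fy=6,interpolation=cv2.INTER_CUBIC))
E
```

```text
(no output)
```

View pics/sc1.png

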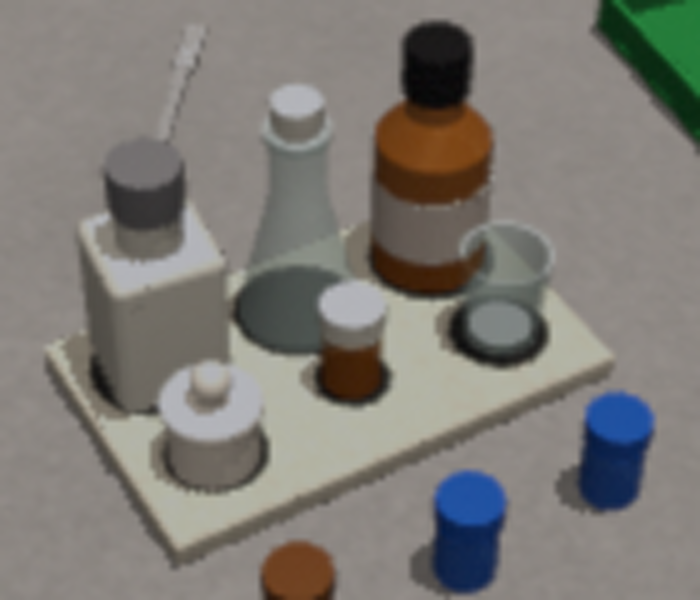

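View pics/tp1.png

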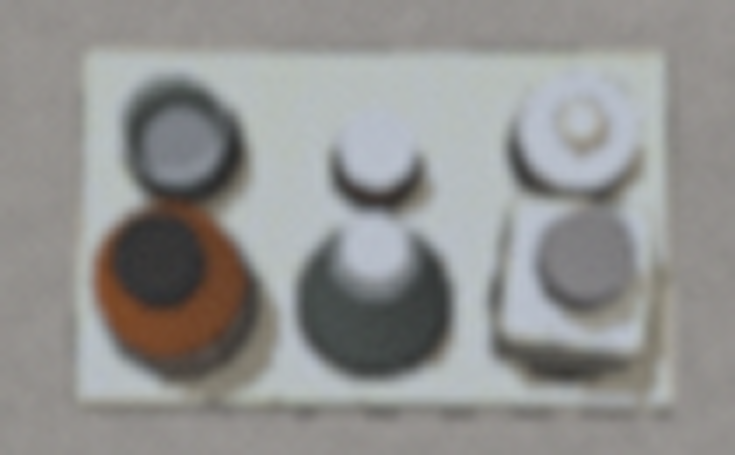

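View pics/tp2.png

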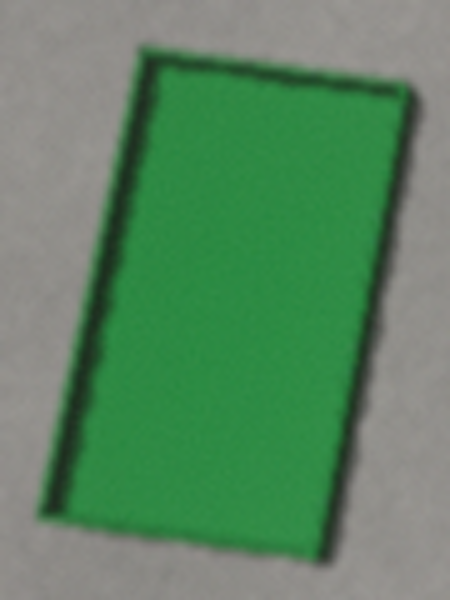

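View pics/tp3.png

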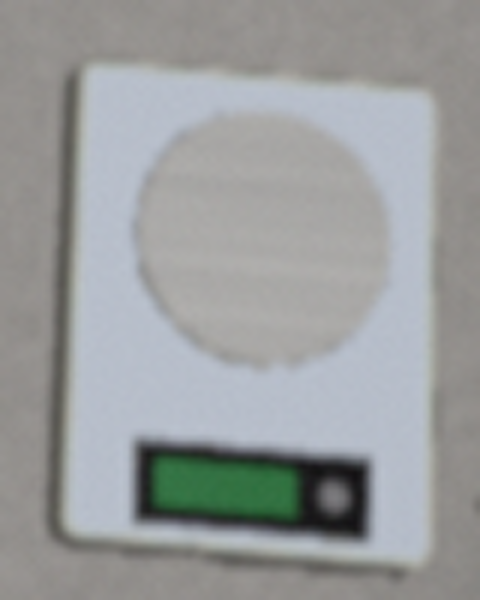

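The crop confirms the choice: the vial with the white cap at (352,330 crop) is on the middle back disc. Next I triangulate the cap tops.

```bash
python3 - <<'E'
from h import *
np.set_printoptions(precision=1,suppress=True)
s=shot("scene");t=shot("top")
S=lambda x,y:ray(s,(x+.5)/5-.5+190,(y+.5)/5-.5+140)
def T(x,y,f=7,ox=205,oy=180): return ((x+.5)/f-.5+ox,(y+.5)/f-.5+oy)
for n,a,b,z in(("amber",(437,42),(162,260),145.4),("flask",(298,102),(378,247),143.4),("square",(147,160),(587,258),138.4),("vial",(352,305),(376,148),63.4),("jarknob",(210,377),(582,122),71)):
    u=T(*b);p=tri([S(*a),ray(t,*u)]);print(n,p,"top@z",atz(t,*u,z),"sc@z",atz(s,(a[0]+.5)/5-.5+190,(a[1]+.5)/5-.5+140,z))
print("stand top corners")
q=[(88,52),(662,52),(672,403),(78,402)]
P=[atz(t,*T(*b),15) for b in q];print(np.array(P),np.mean(P,0))
print("stand scene corners");q=[(47,352),(180,548),(612,352)]
for b in q: print(atz(s,(b[0]+.5)/5-.5+190,(b[1]+.5)/5-.5+140,15))
q=[(142,48),(412,88),(326,558),(42,516)]
P=[atz(t,*T(*b,5,90,160),28) for b in q];print("tray",np.array(P),np.mean(P,0))
m=T(262,238,6,330,190);print("pan",atz(t,*m,56))
p=(177/1.5,350/1.5);print(atz(s,*p,56), tri([ray(t,*m),ray(s,*p)]))
E
```

```text
amber [512.2  65.  145.4] top@z [511.1  62.7 145.4] sc@z [512.9  67.6 145.4]
flask [520.7  -8.  143.9] top@z [519.9 -10.  143.4] sc@z [520.8  -5.6 143.4]
square [521.5 -79.2 139.5] top@z [520.9 -81.3 138.4] sc@z [521.1 -76.7 138.4]
vial [569.7  -5.7  63.9] top@z [569.3  -6.8  63.4] sc@z [569.7  -4.3  63.4]
jarknob [583.3 -81.3  66.8] top@z [581.9 -82.4  71. ] sc@z [587.5 -81.3  71. ]
stand top corners
[[ 610.4  108.4   15. ]
 [ 623.2 -116.5   15. ]
 [ 485.8 -125.1   15. ]
 [ 473.5  101.6   15. ]] [548.2  -7.9  15. ]
stand scene corners
[ 488.4 -121.8   15. ]
[ 622.7 -114.    15. ]
[609.4 112.6  15. ]
tray [[641.9 381.1  28. ]
 [627.9 231.7  28. ]
 [375.3 250.8  28. ]
 [388.5 400.3  28. ]] [508.4 316.   28. ]
pan [ 512.4 -307.9   56. ]
[ 514.5 -305.    56. ] [ 512.9 -306.5   55.1]
```

```bash
cat > go.py <<'E'
# usage: python3 go.py x y z [yaw]  -> row numbers from the present measured pose
import sys; from h import *
from scipy.spatial.transform import Rotation as Ro
s=st();R=np.array(s["tcp_rot"]);p=np.array(s["position"])
a=list(map(float,sys.argv[1:])); yaw=np.deg2rad(a[3] if len(a)>3 else 3.2)
G=np.array([[np.cos(yaw),np.sin(yaw),0],[np.sin(yaw),-np.cos(yaw),0],[0,0,-1]])
d=R.T@(np.array(a[:3])-p)/25; w=Ro.from_matrix(R.T@G).as_rotvec(degrees=True)/5
print("t",s["clock"],"pos",np.round(p,1),"shift",np.round(d,3),"turn",np.round(w,3),"F",np.round(s["contact_force"],1),"open",round(s["opening"],3))
E
python3 go.py 520 -8 340
```

```text
t 1.2 pos [ 263.1 -594.3  239.3] shift [-17.285 -18.891  -4.029] turn [ -0.      0.    -13.863] F [-0.1  0.   0.2] open 1.006
```

>>> send_rows --pt "0 0 0 -1.5 0 0 0" --pt "0 -1.7 -1.9 -3 0 0 -1.4" --pt "0 -3 -3.3 -4 0 0 -2.8" --pt "0 -4.3 -4.7 -4 0 0 -4.2" --pt "0 -5.6 -6.1 -4 0 0 -5.6" --pt "0 -7 -7.6 -4 0 0 -7" --pt "0 -8.3 -9 -4 0 0 -8.4" --pt "0 -9.5 -10.4 -4 0 0 -9.8" --pt "0 -10.8 -11.8 -4 0 0 -11.2" --pt "0 -12 -13.1 -4 0 0 -12.6" --pt "0 -13.2 -14.5 -4 0 0 -13.85" --pt "0 -14.5 -15.9 -4 0 0 -13.85"

```text
clock: 2.2
position: [442.8, -184.4, 339.4]
tcp_rot: [[0.998, 0.06, 0.001], [0.06, -0.998, -0.001], [0.001, 0.001, -1.0]]
contact_force: [1.3, -0.8, -0.3]
opening: 0.998
```

```bash
python3 go.py 520 -8 340
```

```text
t 2.2 pos [ 442.8 -184.4  339.4] shift [ 3.505 -6.857 -0.027] turn [ 0.009 -0.008  0.05 ] F [ 1.3 -0.8 -0.3] open 0.998
```

>>> send_rows --pt "0 0 0 0 0 0 0" --pt "0 0 0 0 0 0 0" --pt "0 0 0 0 0 0 0"

```text
clock: 2.45
position: [442.2, -186.8, 339.0]
tcp_rot: [[0.999, 0.054, -0.0], [0.054, -0.999, -0.001], [-0.0, 0.001, -1.0]]
contact_force: [-0.2, -0.8, -0.2]
opening: 1.0
```

```bash
python3 go.py 520 -8 340
```

```text
t 2.45 pos [ 442.2 -186.8  339. ] shift [ 3.495 -6.974 -0.046] turn [ 0.008  0.003 -0.019] F [-0.2 -0.8 -0.2] open 1.0
```

>>> send_rows --pt "0 0.5 -1.2 0 0 0 0" --pt "0 1.2 -2.5 0 0 0 0" --pt "0 2 -4 0 0 0 0" --pt "0 2.8 -5.5 0 0 0 0" --pt "0 3.5 -6.97 0 0 0 0" --pt "0 3.5 -6.97 0 0 0 0" --pt "0 3.5 -6.97 0 0 0 0"

```text
clock: 3.03
position: [520.7, -6.6, 338.7]
tcp_rot: [[0.998, 0.057, -0.0], [0.057, -0.998, 0.001], [-0.0, -0.001, -1.0]]
contact_force: [0.1, -1.5, -0.4]
opening: 1.002
```

```bash
python3 go.py 520 -8 340; python3 - <<'E'
from h import *
np.set_printoptions(precision=1,suppress=True)
c=shot("wrist");print(c["fx"],c["world_from_camera"]);cv2.imwrite("pics/w1.png",cv2.resize(c["image"],None,fx=1.5,fy=1.5,interpolation=cv2.INTER_CUBIC))
for t in("amber_bottle","flask","square_bottle","vial"):
    for r in models.find_in(c,t)[:2]: print(t,round(r["p"],2),np.round(r["location"],1),proj(c,r["location"])*1.5)
E
```

```text
t 3.0333 pos [520.7  -6.6 338.7] shift [-0.033  0.055 -0.051] turn [-0.007  0.003  0.011] F [ 0.1 -1.5 -0.4] open 1.002
303.4868171754087 [[  1.    0.1   0.  518.7]
 [  0.1  -1.   -0.3  66.9]
 [ -0.    0.3  -1.  474.9]
 [  0.    0.    0.    1. ]]
amber_bottle 0.59 [511.4  65.9  97.7] [378.7 153.2]
flask 0.84 [519.2   3.2  78.8] [384.3 228.6]
square_bottle 0.37 [570.8  -3.6  58.4] [440.  235.7]
square_bottle 0.3 [582.2 -75.9  50.7] [443.9 307.7]
vial 0.95 [674.7 -87.   50.6] [535.4 323.3]
vial 0.7 [569.8  -1.7  63.9] [439.7 234.6]
```

View pics/w1.png

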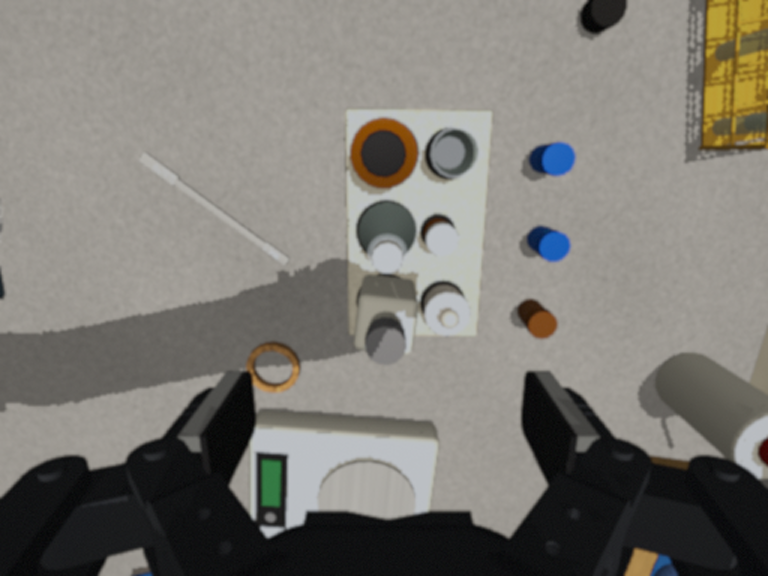

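The wrist view shows the amber cap at (384,153), the flask stopper at about (388,257), the square cap top at about (385,346), the vial cap at (442,238), the jar at (446,313) and the beaker at (451,153).

```bash
python3 - <<'E'
from h import *
np.set_printoptions(precision=1,suppress=True)
c=shot("wrist")
for n,u,v,z in(("amber",384,153,145.4),("flask",388,259,143.4),("square",385,346,138.4),("vial",442,239,63.4)):
    print(n,atz(c,u/1.5-.17,v/1.5-.17,z))
cv2.imwrite("pics/w2.png",cv2.resize(c["image"][70:250,220:340],None,fx=4,fy=4,interpolation=cv2.INTER_CUBIC))
E
```

```text
amber [515.5  63.  145.4]
flask [522.2 -12.3 143.4]
square [523.5 -85.  138.4]
vial [571.3  -9.4  63.4]
```

View pics/w2.png

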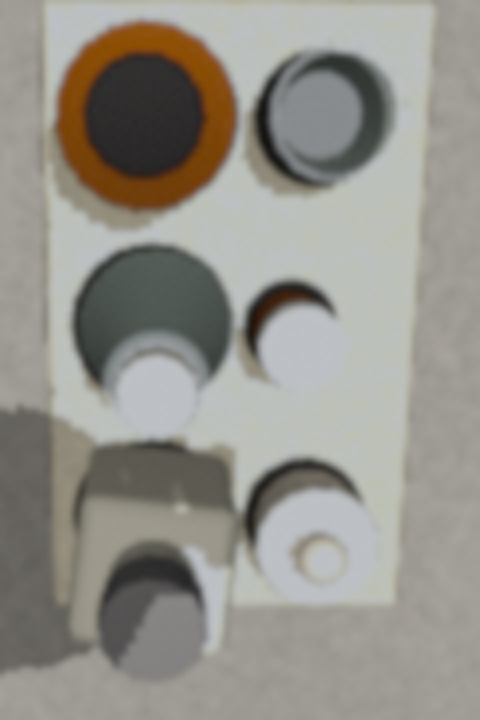

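```bash
python3 go.py 514 64.5 170; python3 go.py 514 64.5 118
```

```text
t 3.3333 pos [520.   -9.5 338.9] shift [-0.088 -2.972  6.755] turn [ 0.009  0.003 -0.052] F [-0.2  0.1  0.2] open 1.0
t 3.3333 pos [520.   -9.5 338.9] shift [-0.088 -2.973  8.835] turn [ 0.009  0.003 -0.052] F [-0.2  0.1  0.2] open 1.0
```

>>> send_rows --pt "90 0 -0.7 1.2 0 0 0" --pt "90 -0.1 -1.5 2.5 0 0 0" --pt "90 -0.1 -2.4 3.8 0 0 0" --pt "90 -0.1 -2.97 5 0 0 0" --pt "90 -0.1 -2.97 6.2 0 0 0" --pt "90 -0.1 -2.97 6.8 0 0 0" --pt "90 -0.1 -2.97 6.8 0 0 0" --pt "90 -0.1 -2.97 6.8 0 0 0"

```text
clock: 4.0
position: [513.5, 65.7, 168.9]
tcp_rot: [[0.999, 0.053, -0.001], [0.053, -0.999, -0.0], [-0.001, 0.0, -1.0]]
contact_force: [0.2, -0.9, 0.7]
opening: 0.649
```

```bash
python3 go.py 514 64.5 118; python3 - <<'E'
from h import *
for n in("wrist","scene"):
    c=shot(n);im=c["image"]
    if n=="scene": im=im[100:260,190:400]
    cv2.imwrite(f"pics/a_{n}.png",cv2.resize(im,None,fx=1.5 if n=="wrist" else 3.5,fy=1.5 if n=="wrist" else 3.5,interpolation=cv2.INTER_CUBIC))
E
```

```text
t 4.0 pos [513.5  65.7 168.9] shift [0.019 0.049 2.034] turn [ 0.004  0.014 -0.028] F [ 0.2 -0.9  0.7] open 0.649
```

View pics/a_wrist.png

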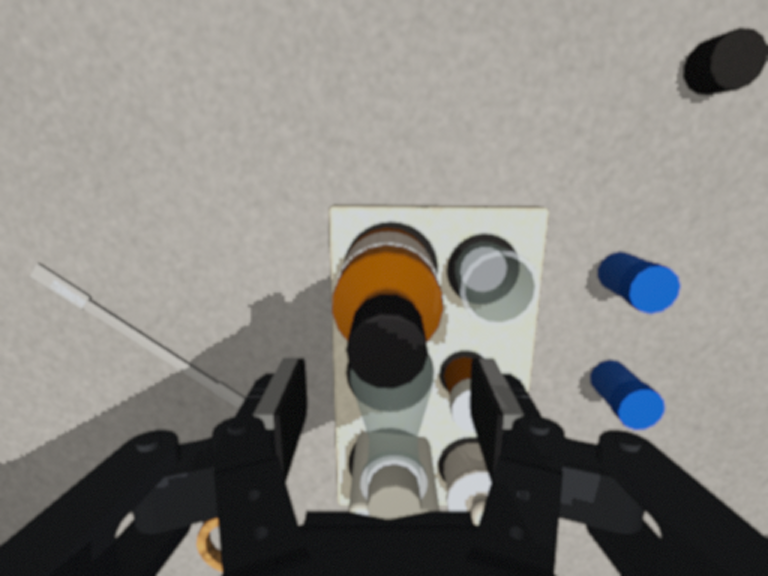

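View pics/a_scene.png

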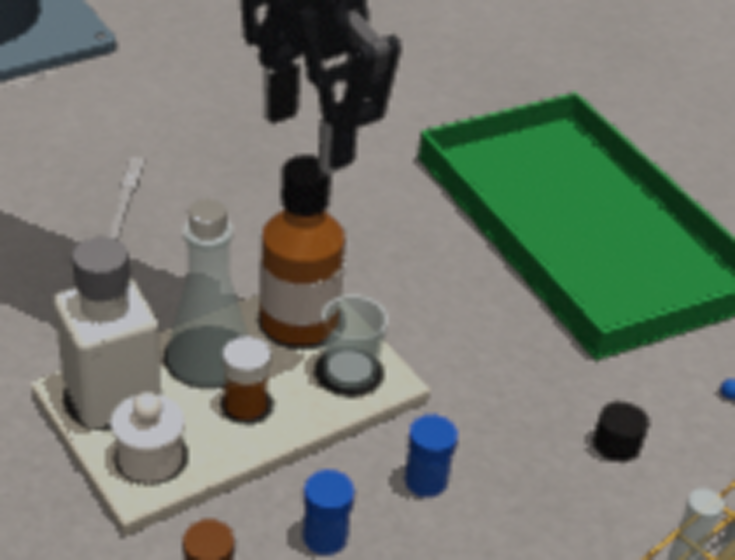

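The cap at (388,345) lies midway between the pads at (300,385) and (478,385). I'll check y from this view.

```bash
python3 - <<'E'
from h import *
c=shot("wrist");cv2.imwrite("pics/a3.png",cv2.resize(c["image"][160:300,200:320],None,fx=5,fy=5,interpolation=cv2.INTER_CUBIC))
for v in(340,350): print(atz(c,388/1.5-.17,v/1.5-.17,145.4))
E
python3 go.py 514 64.5 118
```

```text
[516.80720483  71.22383059 145.4       ]
[517.03459065  67.06598555 145.4       ]
t 4.15 pos [515.   66.3 170.6] shift [-0.049  0.068  2.102] turn [ 0.001 -0.033 -0.027] F [ 0.6 -0.1  0.8] open 0.649
```

View pics/a3.png

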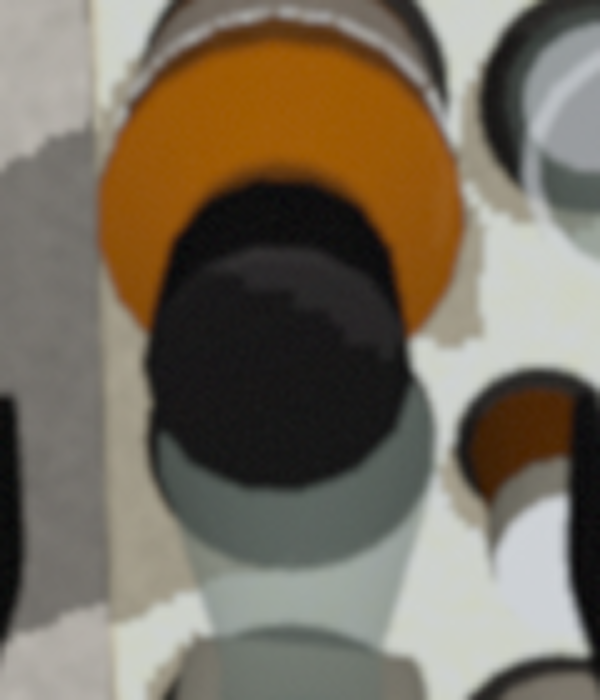

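>>> send_rows --pt "90 0 0 0.7 0 0 0" --pt "90 0 0 1.4 0 0 0" --pt "90 0 0 2.08 0 0 0" --pt "90 0 0 2.08 0 0 0" --pt "200 0 0 2.08 0 0 0" --pt "200 0 0 2.08 0 0 0" --pt "200 0 0 2.08 0 0 0" --pt "200 0 0 2.08 0 0 0" --pt "200 0 0 2.08 0 0 0" --newtons 50

```text
clock: 4.9
position: [514.5, 66.8, 118.5]
tcp_rot: [[0.999, 0.055, 0.002], [0.055, -0.999, -0.0], [0.002, 0.0, -1.0]]
contact_force: [-2.3, 0.4, 7.8]
opening: 0.358
```

```bash
python3 go.py 586 310 185; python3 - <<'E'
from h import *
for n in("wrist","scene"):
    c=shot(n);im=c["image"]
    if n=="scene": im=im[100:260,190:400]
    cv2.imwrite(f"pics/b_{n}.png",cv2.resize(im,None,fx=1.5 if n=="wrist" else 3.5,fy=1.5 if n=="wrist" else 3.5,interpolation=cv2.INTER_CUBIC))
E
```

```text
t 4.9 pos [514.5  66.8 118.5] shift [ 3.392 -9.558 -2.654] turn [ 0.003 -0.022 -0.014] F [-2.3  0.4  7.8] open 0.358
```

View pics/b_scene.png

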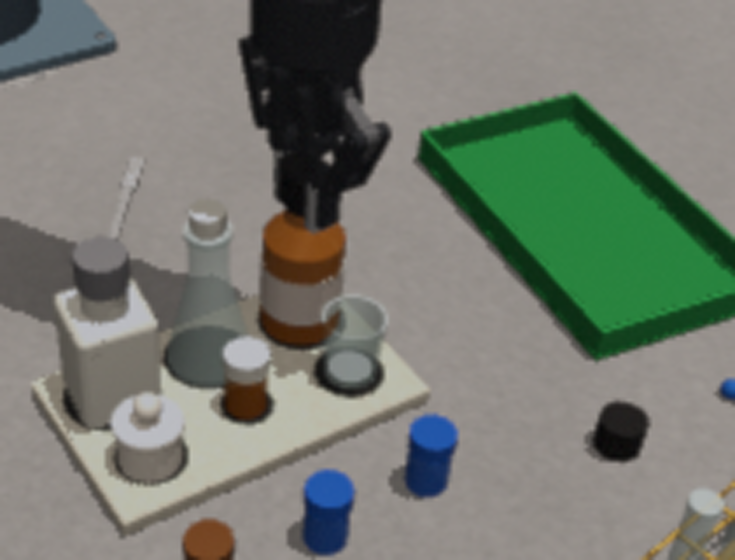

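View pics/b_wrist.png

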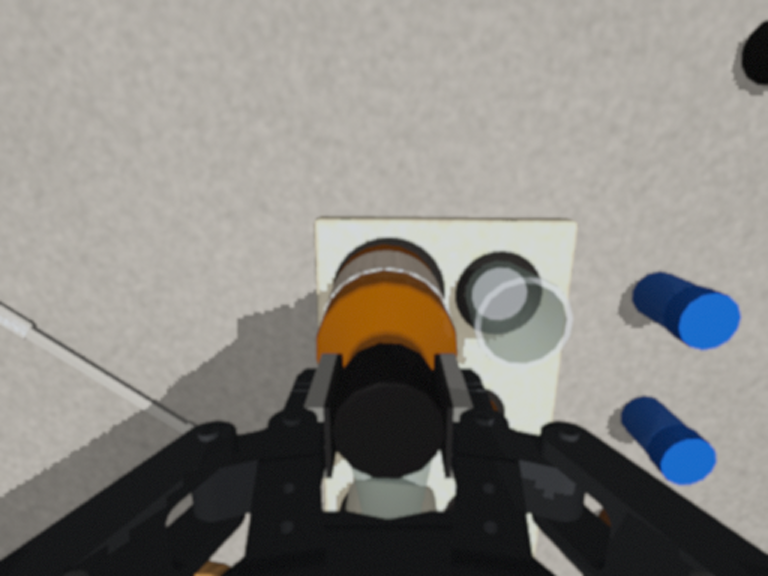

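>>> send_rows --pt "200 0 0 -0.3 0 0 0" --pt "200 0 0 -1 0 0 0" --pt "200 0 0 -1.8 0 0 0" --pt "200 0 0 -2.4 0 0 0" --pt "200 0.1 -0.4 -2.65 0 0 0" --pt "200 0.4 -1.2 -2.65 0 0 0" --pt "200 0.8 -2.2 -2.65 0 0 0" --pt "200 1.2 -3.3 -2.65 0 0 0" --pt "200 1.6 -4.4 -2.65 0 0 0" --pt "200 2 -5.5 -2.65 0 0 0" --pt "200 2.4 -6.6 -2.65 0 0 0" --pt "200 2.8 -7.6 -2.65 0 0 0"

```text
clock: 6.0
position: [572.8, 263.0, 183.0]
tcp_rot: [[0.998, 0.056, -0.001], [0.056, -0.998, 0.001], [-0.001, -0.001, -1.0]]
contact_force: [0.4, 0.1, -2.5]
opening: 0.362
```

>>> send_rows --pt "200 0.3 -0.9 0 0 0 0" --pt "200 0.5 -1.5 0 0 0 0" --pt "200 0.59 -1.95 0 0 0 0" --pt "200 0.59 -1.95 0.2 0 0 0" --pt "200 0.59 -1.95 0.6 0 0 0" --pt "200 0.59 -1.95 1.1 0 0 0" --pt "200 0.59 -1.95 1.1 0 0 0"

```text
clock: 6.58
position: [583.8, 306.3, 151.8]
tcp_rot: [[0.999, 0.053, -0.005], [0.053, -0.999, -0.004], [-0.005, 0.004, -1.0]]
contact_force: [-0.1, 0.0, -4.5]
opening: 0.358
```

```bash
python3 go.py 586 310 107.5; python3 - <<'E'
from h import *
for n in("wrist","scene"):
    c=shot(n);im=c["image"]
    if n=="scene": im=im[60:260,190:430]
    cv2.imwrite(f"pics/c_{n}.png",cv2.resize(im,None,fx=1.5 if n=="wrist" else 3,fy=1.5 if n=="wrist" else 3,interpolation=cv2.INTER_CUBIC))
E
```

```text
t 6.5833 pos [583.8 306.3 151.8] shift [ 0.105 -0.15   1.772] turn [ 0.048  0.057 -0.032] F [-0.1  0.  -4.5] open 0.358
```

View pics/c_scene.png

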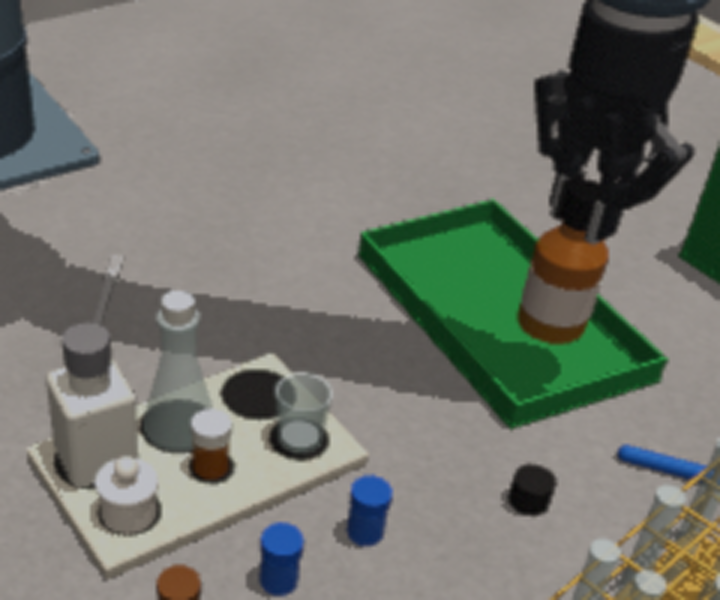

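View pics/c_wrist.png

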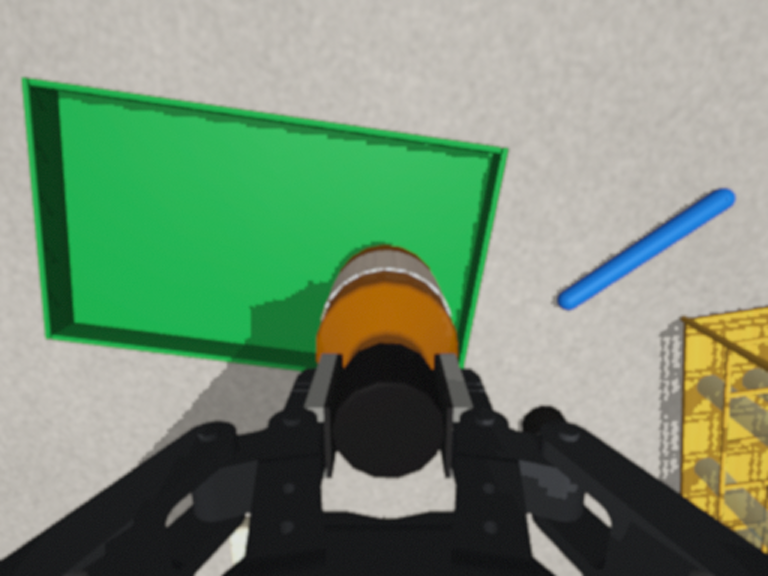

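>>> send_rows --pt "200 0.05 -0.1 0.4 0 0 0" --pt "200 0.1 -0.15 0.9 0 0 0" --pt "200 0.1 -0.15 1.4 0 0 0" --pt "200 0.1 -0.15 1.7 0 0 0" --pt "200 0.1 -0.15 1.76 0 0 0" --pt "200 0.1 -0.15 1.76 0 0 0"

```text
clock: 7.18
position: [587.0, 313.1, 110.5]
tcp_rot: [[0.998, 0.055, -0.002], [0.055, -0.998, -0.001], [-0.002, 0.001, -1.0]]
contact_force: [-0.3, -0.1, -2.3]
opening: 0.362
```

```bash
python3 go.py 586 310 107
```

```text
t 7.1833 pos [587.  313.1 110.5] shift [-0.046  0.122  0.139] turn [ 0.011  0.021 -0.012] F [-0.3 -0.1 -2.3] open 0.362
```

>>> send_rows --pt "200 0 0 0.08 0 0 0" --pt "200 0 0 0.12 0 0 0" --pt "200 0 0 0.12 0 0 0" --pt "200 0 0 0.12 0 0 0"

```text
clock: 7.52
position: [587.8, 313.6, 109.1]
tcp_rot: [[0.999, 0.055, 0.001], [0.055, -0.999, 0.0], [0.001, -0.0, -1.0]]
contact_force: [0.9, -0.2, -3.1]
opening: 0.36
```

```bash
python3 go.py 586 310 107
```

```text
t 7.5167 pos [587.8 313.6 109.1] shift [-0.08   0.141  0.085] turn [-0.003 -0.007 -0.014] F [ 0.9 -0.2 -3.1] open 0.36
```

>>> send_rows --pt "200 0 0 0.05 0 0 0" --pt "200 0 0 0.1 0 0 0" --pt "200 0 0 0.1 0 0 0"

```text
clock: 7.77
position: [588.0, 314.1, 107.7]
tcp_rot: [[0.999, 0.055, 0.001], [0.055, -0.999, 0.001], [0.001, -0.001, -1.0]]
contact_force: [-2.8, -0.7, 5.7]
opening: 0.357
```

```bash
python3 go.py 586 310 107
```

```text
t 7.7667 pos [588.  314.1 107.7] shift [-0.088  0.16   0.026] turn [-0.008 -0.014 -0.013] F [-2.8 -0.7  5.7] open 0.357
```

>>> send_rows --pt "90 0 0 0 0 0 0" --pt "90 0 0 0 0 0 0" --pt "90 0 0 0 0 0 0" --pt "90 0 0 -0.5 0 0 0" --pt "90 0 0 -1.5 0 0 0" --pt "90 0 0 -2.5 0 0 0" --pt "90 0 0 -3 0 0 0" --pt "90 0 0 -3 0 0 0"

```text
clock: 8.43
position: [589.5, 315.0, 185.5]
tcp_rot: [[0.998, 0.054, 0.006], [0.054, -0.999, 0.003], [0.006, -0.003, -1.0]]
contact_force: [0.8, 0.4, -0.5]
opening: 0.644
```

```bash
python3 go.py 520 -6 182; python3 - <<'E'
from h import *
c=shot("scene");im=c["image"][60:260,190:430]
cv2.imwrite(f"pics/d_scene.png",cv2.resize(im,None,fx=3,fy=3,interpolation=cv2.INTER_CUBIC))
E
```

```text
t 8.4333 pos [589.5 315.  185.5] shift [-3.476 12.67   0.078] turn [-0.036 -0.067 -0.016] F [ 0.8  0.4 -0.5] open 0.644
```

View pics/d_scene.png

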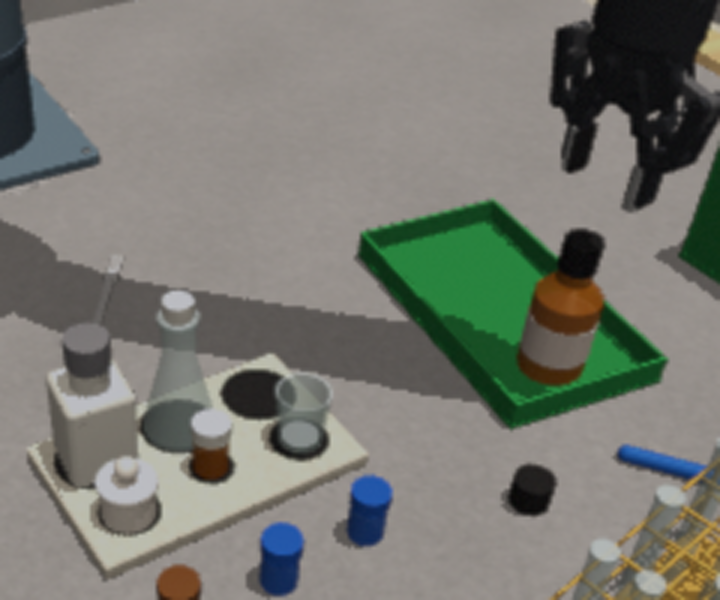

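The amber bottle stands upright in the tray at (560,320). Next the flask.

>>> send_rows --pt "90 -0.3 1.1 0 0 0 0" --pt "90 -0.7 2.6 0 0 0 0" --pt "90 -1.1 4 0 0 0 0" --pt "90 -1.5 5.5 0 0 0 0" --pt "90 -1.9 7 0 0 0 0" --pt "90 -2.3 8.5 0 0 0 0" --pt "90 -2.7 10 0 0 0 0" --pt "90 -3.1 11.4 0 0 0 0" --pt "90 -3.48 12.67 0.1 0 0 0" --pt "90 -3.48 12.67 0.1 0 0 0" --pt "90 -3.48 12.67 0.1 0 0 0"

```text
clock: 9.4
position: [516.7, -10.1, 177.5]
tcp_rot: [[0.999, 0.05, -0.003], [0.05, -0.999, -0.001], [-0.003, 0.001, -1.0]]
contact_force: [0.1, -0.5, -0.6]
opening: 0.651
```

```bash
python3 go.py 521 -6 97; python3 - <<'E'
from h import *
c=shot("wrist");cv2.imwrite("pics/e.png",cv2.resize(c["image"][160:340,180:340],None,fx=4,fy=4,interpolation=cv2.INTER_CUBIC))
E
```

```text
t 9.4 pos [516.7 -10.1 177.5] shift [ 0.187 -0.159  3.219] turn [ 0.008  0.031 -0.067] F [ 0.1 -0.5 -0.6] open 0.651
```

View pics/e.png

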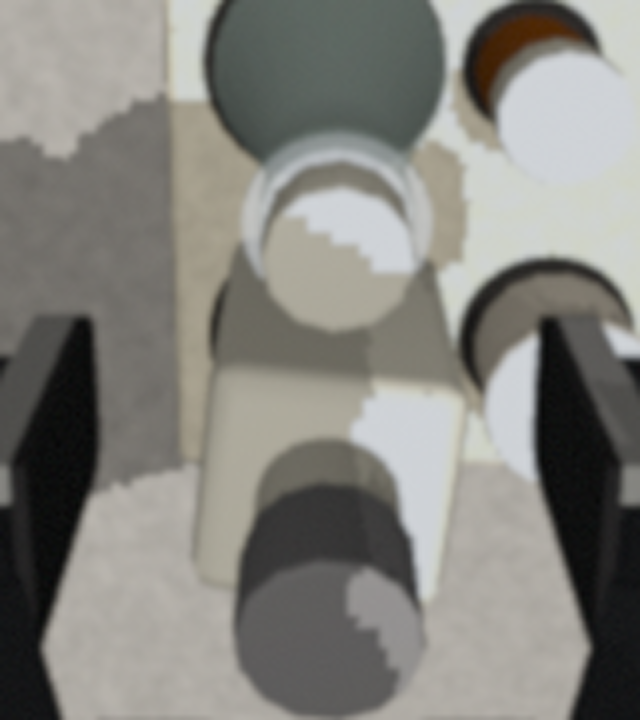

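```bash
python3 - <<'E'
from h import *
c=shot("wrist")
print(atz(c,264.1,224.6,143.4),atz(c,262.1,319.6,138.4),atz(c,180+566/4,160+118/4,63.4))
E
python3 go.py 521 -6 97
```

```text
[522.77974636  -5.41497072 143.4       ] [525.84828692 -78.43258426 138.4       ] [573.34622255  -3.55541956  63.4       ]
t 9.5 pos [517.8  -6.6 178.2] shift [ 0.132 -0.012  3.248] turn [-0.011  0.009 -0.005] F [-0.2  1.   0.3] open 0.643
```

>>> send_rows --pt "90 0.15 0 0.7 0 0 0" --pt "90 0.15 0 1.5 0 0 0" --pt "90 0.15 0 2.3 0 0 0" --pt "90 0.15 0 3 0 0 0" --pt "90 0.15 0 3.24 0 0 0" --pt "90 0.15 0 3.24 0 0 0" --pt "90 0.15 0 3.24 0 0 0"

```text
clock: 10.08
position: [522.1, -6.1, 98.0]
tcp_rot: [[0.998, 0.056, 0.0], [0.056, -0.998, 0.001], [0.0, -0.001, -1.0]]
contact_force: [-0.5, 0.8, -0.4]
opening: 0.645
```

```bash
python3 go.py 521 -6 97; python3 - <<'E'
from h import *
c=shot("wrist");cv2.imwrite("pics/f.png",cv2.resize(c["image"][160:340,180:340],None,fx=4,fy=4,interpolation=cv2.INTER_CUBIC))
E
```

```text
t 10.0833 pos [522.1  -6.1  98. ] shift [-0.044 -0.005  0.04 ] turn [-0.007 -0.001  0.006] F [-0.5  0.8 -0.4] open 0.645
```

View pics/f.png

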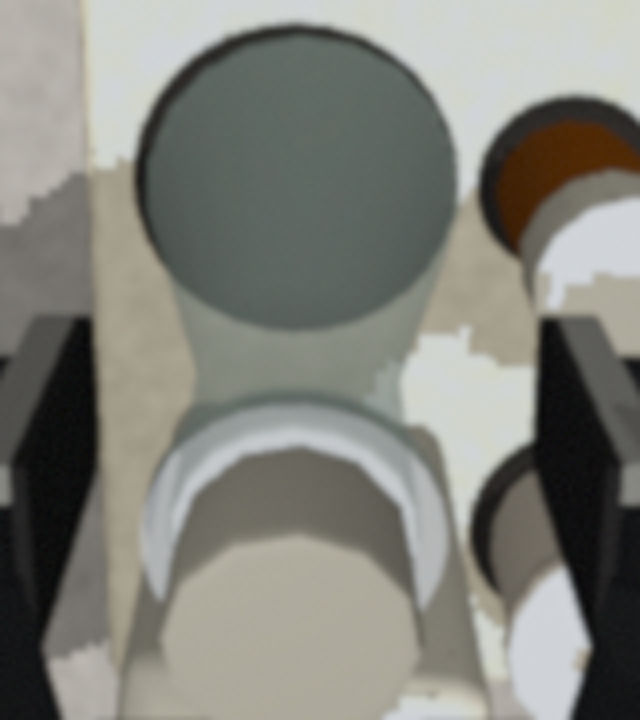

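>>> send_rows --pt "90 -0.07 0 0.02 0 0 0" --pt "90 -0.07 0 0.02 0 0 0" --pt "220 -0.07 0 0.02 0 0 0" --pt "220 -0.07 0 0.02 0 0 0" --pt "220 -0.07 0 0.02 0 0 0" --pt "220 -0.07 0 0.02 0 0 0" --pt "220 -0.07 0 0.02 0 0 0" --newtons 45

```text
clock: 10.72
position: [520.2, -7.6, 97.8]
tcp_rot: [[0.999, 0.054, 0.0], [0.054, -0.999, -0.0], [0.0, 0.0, -1.0]]
contact_force: [-1.1, 0.2, 5.0]
opening: 0.287
```

```bash
python3 go.py 509 318 165; python3 - <<'E'
from h import *
c=shot("wrist");cv2.imwrite("pics/g.png",cv2.resize(c["image"][160:340,180:340],None,fx=4,fy=4,interpolation=cv2.INTER_CUBIC))
E
```

```text
t 10.7167 pos [520.2  -7.6  97.8] shift [  0.262 -13.027  -2.695] turn [ 0.004 -0.004 -0.016] F [-1.1  0.2  5. ] open 0.287
```

View pics/g.png

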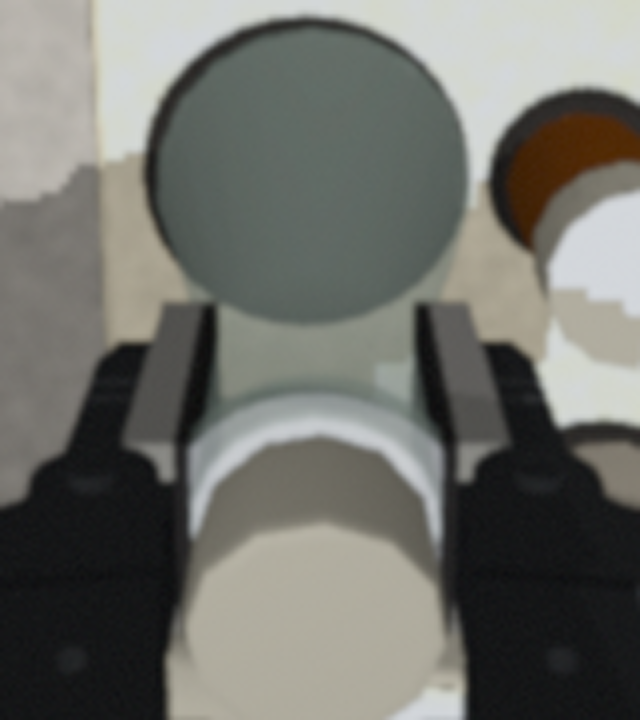

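>>> send_rows --pt "220 0 0 -0.3 0 0 0" --pt "220 0 0 -1 0 0 0" --pt "220 0 0 -1.8 0 0 0" --pt "220 0 0 -2.4 0 0 0" --pt "220 0 -0.4 -2.7 0 0 0" --pt "220 0.05 -1.4 -2.7 0 0 0" --pt "220 0.05 -2.6 -2.7 0 0 0" --pt "220 0.1 -3.8 -2.7 0 0 0" --pt "220 0.1 -5 -2.7 0 0 0" --pt "220 0.15 -6.2 -2.7 0 0 0" --pt "220 0.15 -7.4 -2.7 0 0 0" --pt "220 0.2 -8.6 -2.7 0 0 0"

```text
clock: 11.77
position: [512.1, 209.6, 164.4]
tcp_rot: [[0.998, 0.055, -0.001], [0.055, -0.998, -0.0], [-0.001, 0.0, -1.0]]
contact_force: [1.0, -0.5, -1.8]
opening: 0.291
```

>>> send_rows --pt "220 0 -1.2 0 0 0 0" --pt "220 0.05 -2.3 0 0 0 0" --pt "220 0.05 -3.3 0 0 0 0" --pt "220 0.06 -4.1 0 0 0 0" --pt "220 0.06 -4.4 0.2 0 0 0" --pt "220 0.06 -4.43 0.7 0 0 0" --pt "220 0.06 -4.43 1.3 0 0 0" --pt "220 0.06 -4.43 1.3 0 0 0" --pt "220 0.06 -4.43 1.3 0 0 0"

```text
clock: 12.52
position: [508.2, 315.8, 130.5]
tcp_rot: [[0.999, 0.053, -0.003], [0.053, -0.999, -0.003], [-0.003, 0.003, -1.0]]
contact_force: [0.5, 0.3, -1.7]
opening: 0.292
```

```bash
python3 go.py 509 318 87; python3 - <<'E'
from h import *
for n in("wrist","scene"):
    c=shot(n);im=c["image"]
    if n=="scene": im=im[60:260,190:430]
    cv2.imwrite(f"pics/i_{n}.png",cv2.resize(im,None,fx=1.5 if n=="wrist" else 3,fy=1.5 if n=="wrist" else 3,interpolation=cv2.INTER_CUBIC))
E
```

```text
t 12.5167 pos [508.2 315.8 130.5] shift [ 0.043 -0.092  1.741] turn [ 0.032  0.033 -0.032] F [ 0.5  0.3 -1.7] open 0.292
```

View pics/i_scene.png

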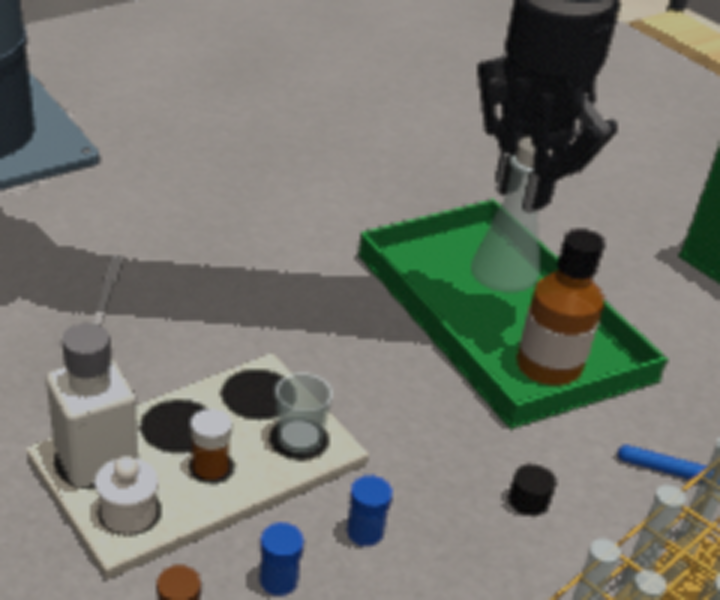

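View pics/i_wrist.png

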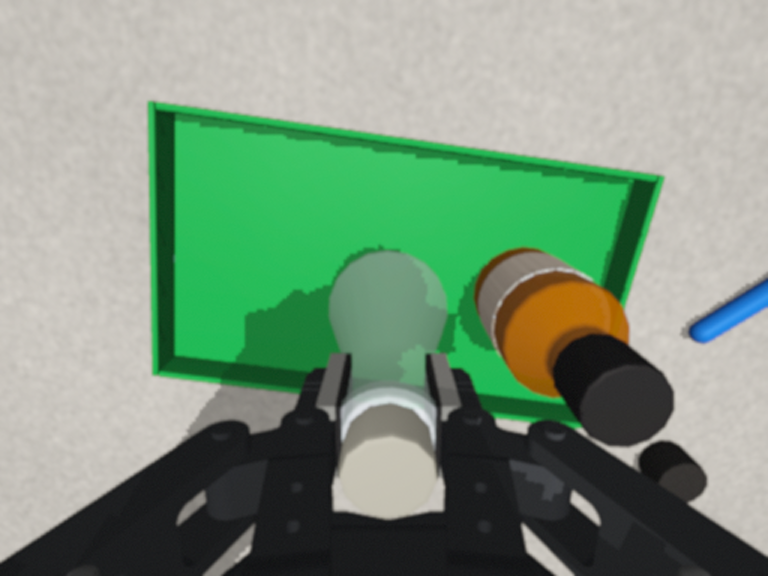

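>>> send_rows --pt "220 0.04 -0.08 0.4 0 0 0" --pt "220 0.04 -0.08 0.9 0 0 0" --pt "220 0.04 -0.08 1.4 0 0 0" --pt "220 0.04 -0.08 1.62 0 0 0" --pt "220 0.04 -0.08 1.65 0 0 0" --pt "220 0.04 -0.08 1.65 0 0 0" --pt "220 0.04 -0.08 1.65 0 0 0"

```text
clock: 13.2
position: [509.7, 320.5, 91.1]
tcp_rot: [[0.998, 0.055, 0.0], [0.055, -0.998, 0.0], [0.0, -0.0, -1.0]]
contact_force: [0.3, -0.1, -1.6]
opening: 0.293
```

>>> send_rows --pt "220 0 0 0.04 0 0 0" --pt "220 0 0 0.08 0 0 0" --pt "220 0 0 0.08 0 0 0"

```text
clock: 13.45
position: [509.8, 320.3, 89.2]
tcp_rot: [[0.999, 0.055, 0.0], [0.055, -0.999, 0.0], [0.0, -0.0, -1.0]]
contact_force: [-0.1, -0.2, -1.7]
opening: 0.291
```

>>> send_rows --pt "220 0 0 0.04 0 0 0" --pt "220 0 0 0.08 0 0 0" --pt "220 0 0 0.08 0 0 0"

```text
clock: 13.7
position: [509.6, 320.2, 86.9]
tcp_rot: [[0.999, 0.055, -0.0], [0.055, -0.999, -0.0], [-0.0, 0.0, -1.0]]
contact_force: [-0.4, 0.0, -1.0]
opening: 0.293
```

>>> send_rows --pt "220 0 0 0.02 0 0 0" --pt "220 0 0 0.03 0 0 0" --pt "220 0 0 0.03 0 0 0"

```text
clock: 13.95
position: [509.7, 320.3, 86.8]
tcp_rot: [[0.999, 0.055, 0.0], [0.055, -0.999, -0.0], [0.0, 0.0, -1.0]]
contact_force: [-1.9, -1.9, 5.2]
opening: 0.292
```

>>> send_rows --pt "90 0 0 0 0 0 0" --pt "90 0 0 0 0 0 0" --pt "90 0 0 0 0 0 0" --pt "90 0 0 -0.5 0 0 0" --pt "90 0 0 -1.5 0 0 0" --pt "90 0 0 -2.6 0 0 0" --pt "90 0 0 -3.5 0 0 0" --pt "90 0 0 -3.9 0 0 0" --pt "90 0 0 -3.9 0 0 0"

```text
clock: 14.7
position: [511.0, 321.4, 186.9]
tcp_rot: [[0.999, 0.054, 0.004], [0.054, -0.999, 0.003], [0.005, -0.003, -1.0]]
contact_force: [0.4, 0.4, -0.8]
opening: 0.646
```

```bash
python3 go.py 522.5 -79 182; python3 - <<'E'
from h import *
c=shot("scene");im=c["image"][60:260,190:430]
cv2.imwrite(f"pics/j_scene.png",cv2.resize(im,None,fx=3,fy=3,interpolation=cv2.INTER_CUBIC))
E
```

```text
t 14.7 pos [511.  321.4 186.9] shift [-0.416 16.019  0.152] turn [-0.03  -0.052 -0.015] F [ 0.4  0.4 -0.8] open 0.646
```

View pics/j_scene.png

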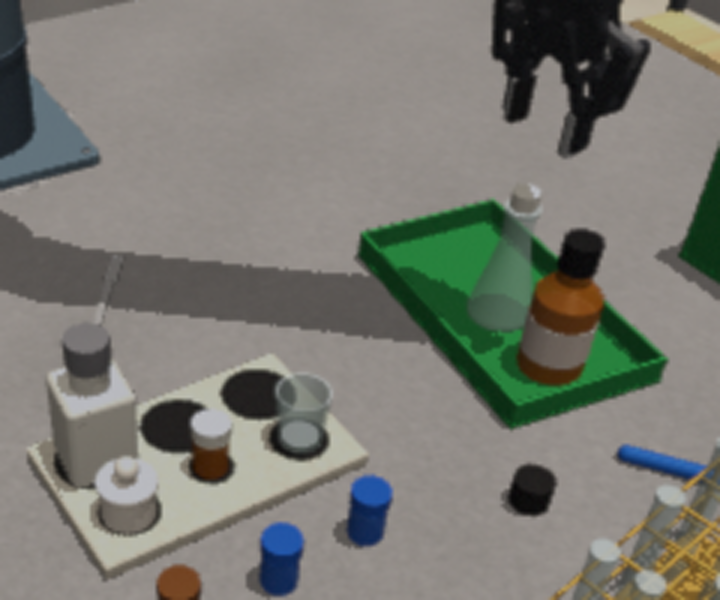

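The flask stands upright in the tray at (505,265). Next the square bottle.

>>> send_rows --pt "90 0 1.3 0 0 0 0" --pt "90 -0.1 2.9 0 0 0 0" --pt "90 -0.1 4.5 0 0 0 0" --pt "90 -0.2 6.1 0 0 0 0" --pt "90 -0.2 7.7 0 0 0 0" --pt "90 -0.3 9.3 0 0 0 0" --pt "90 -0.3 10.9 0 0 0 0" --pt "90 -0.35 12.5 0 0 0 0" --pt "90 -0.4 14 0 0 0 0" --pt "90 -0.4 15.3 0.1 0 0 0" --pt "90 -0.4 16.02 0.1 0 0 0" --pt "90 -0.4 16.02 0.1 0 0 0"

```text
clock: 15.75
position: [520.0, -86.1, 179.2]
tcp_rot: [[0.999, 0.047, -0.004], [0.047, -0.999, -0.002], [-0.004, 0.002, -1.0]]
contact_force: [0.5, -0.1, -0.0]
opening: 0.646
```

>>> send_rows --pt "90 0 0 0 0 0 0" --pt "90 0 0 0 0 0 0"

```text
clock: 15.92
position: [520.8, -78.9, 180.3]
tcp_rot: [[0.998, 0.056, -0.002], [0.056, -0.998, 0.001], [-0.002, -0.001, -1.0]]
contact_force: [0.4, 0.2, -0.3]
opening: 0.646
```

```bash
python3 go.py 522.5 -79 112; python3 - <<'E'
from h import *
c=shot("wrist");cv2.imwrite("pics/k.png",cv2.resize(c["image"][160:340,180:340],None,fx=4,fy=4,interpolation=cv2.INTER_CUBIC))
E
```

```text
t 15.9167 pos [520.8 -78.9 180.3] shift [0.071 0.01  2.731] turn [-0.014  0.019 -0.001] F [ 0.4  0.2 -0.3] open 0.646
```

View pics/k.png

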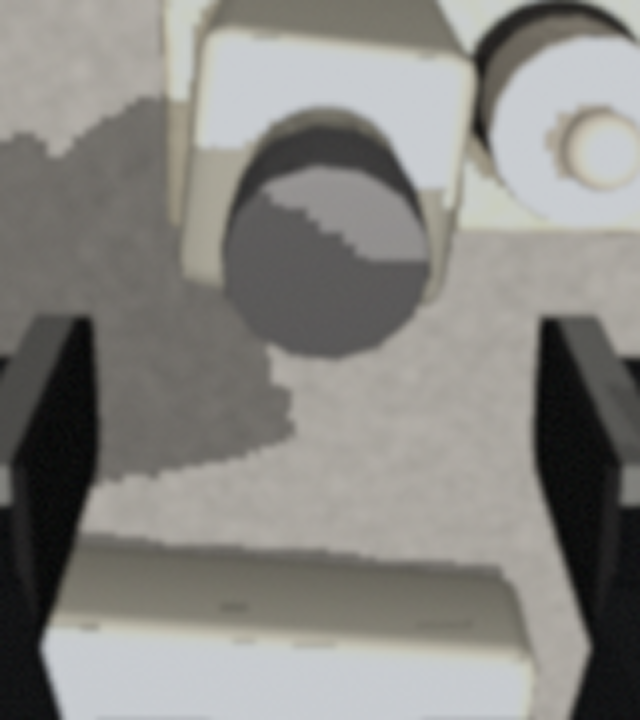

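>>> send_rows --pt "90 0.05 0 0.7 0 0 0" --pt "90 0.05 0 1.5 0 0 0" --pt "90 0.05 0 2.3 0 0 0" --pt "90 0.05 0 2.73 0 0 0" --pt "90 0.05 0 2.73 0 0 0" --pt "200 0.05 0 2.73 0 0 0" --pt "200 0.05 0 2.73 0 0 0" --pt "200 0.05 0 2.73 0 0 0" --pt "200 0.05 0 2.73 0 0 0" --pt "200 0.05 0 2.73 0 0 0" --pt "200 0.05 0 2.73 0 0 0" --newtons 50

```text
clock: 16.88
position: [523.4, -80.0, 113.9]
tcp_rot: [[0.998, 0.055, 0.002], [0.055, -0.999, -0.0], [0.002, 0.0, -1.0]]
contact_force: [-1.7, 0.5, 6.8]
opening: 0.382
```

```bash
python3 go.py 431 325 182; python3 - <<'E'
from h import *
for n in("wrist","scene"):
    c=shot(n);im=c["image"]
    if n=="scene": im=im[60:260,190:430]
    cv2.imwrite(f"pics/l_{n}.png",cv2.resize(im,None,fx=1.5 if n=="wrist" else 3,fy=1.5 if n=="wrist" else 3,interpolation=cv2.INTER_CUBIC))
E
```

```text
t 16.8833 pos [523.4 -80.  113.9] shift [ -2.801 -16.376  -2.731] turn [ 0.002 -0.017 -0.012] F [-1.7  0.5  6.8] open 0.382
```

View pics/l_wrist.png

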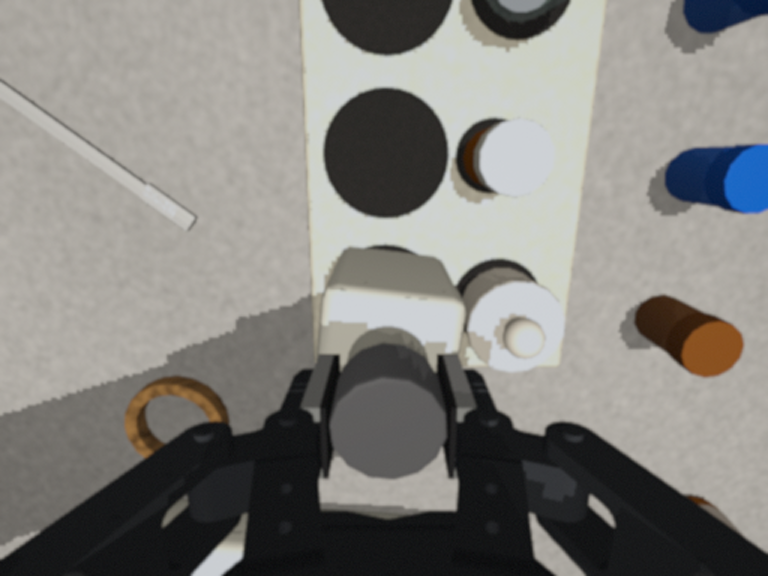

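View pics/l_scene.png

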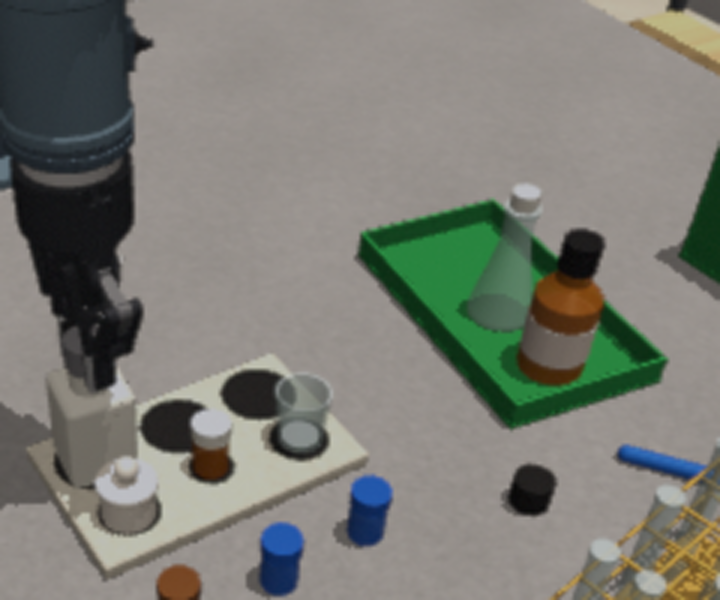

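>>> send_rows --pt "200 0 0 -0.3 0 0 0" --pt "200 0 0 -1 0 0 0" --pt "200 0 0 -1.8 0 0 0" --pt "200 0 0 -2.4 0 0 0" --pt "200 -0.1 -0.4 -2.7 0 0 0" --pt "200 -0.25 -1.4 -2.7 0 0 0" --pt "200 -0.45 -2.6 -2.7 0 0 0" --pt "200 -0.65 -3.8 -2.7 0 0 0" --pt "200 -0.85 -5 -2.7 0 0 0" --pt "200 -1.05 -6.2 -2.7 0 0 0" --pt "200 -1.25 -7.4 -2.7 0 0 0" --pt "200 -1.45 -8.6 -2.7 0 0 0"

```text
clock: 17.98
position: [473.4, 134.2, 180.3]
tcp_rot: [[0.998, 0.055, -0.001], [0.055, -0.998, -0.0], [-0.001, 0.0, -1.0]]
contact_force: [1.1, -0.1, -2.2]
opening: 0.385
```

>>> send_rows --pt "200 -0.2 -1.2 0 0 0 0" --pt "200 -0.4 -2.4 0 0 0 0" --pt "200 -0.6 -3.6 0 0 0 0" --pt "200 -0.8 -4.8 0 0 0 0" --pt "200 -1 -6 0 0 0 0" --pt "200 -1.2 -7 0 0 0 0" --pt "200 -1.35 -7.6 0 0 0 0" --pt "200 -1.35 -7.7 0.4 0 0 0" --pt "200 -1.35 -7.7 1 0 0 0" --pt "200 -1.35 -7.7 1.3 0 0 0" --pt "200 -1.35 -7.7 1.3 0 0 0"

```text
clock: 18.9
position: [429.3, 320.8, 145.6]
tcp_rot: [[0.999, 0.054, -0.004], [0.054, -0.999, -0.004], [-0.004, 0.003, -1.0]]
contact_force: [-0.3, -0.6, -2.4]
opening: 0.384
```

```bash
python3 go.py 431 323 102; python3 - <<'E'
from h import *
for n in("wrist","scene"):
    c=shot(n);im=c["image"]
    if n=="scene": im=im[60:260,190:430]
    cv2.imwrite(f"pics/m_{n}.png",cv2.resize(im,None,fx=1.5 if n=="wrist" else 3,fy=1.5 if n=="wrist" else 3,interpolation=cv2.INTER_CUBIC))
E
```

```text
t 18.9 pos [429.3 320.8 145.6] shift [ 0.078 -0.091  1.743] turn [ 0.038  0.043 -0.021] F [-0.3 -0.6 -2.4] open 0.384
```

View pics/m_wrist.png

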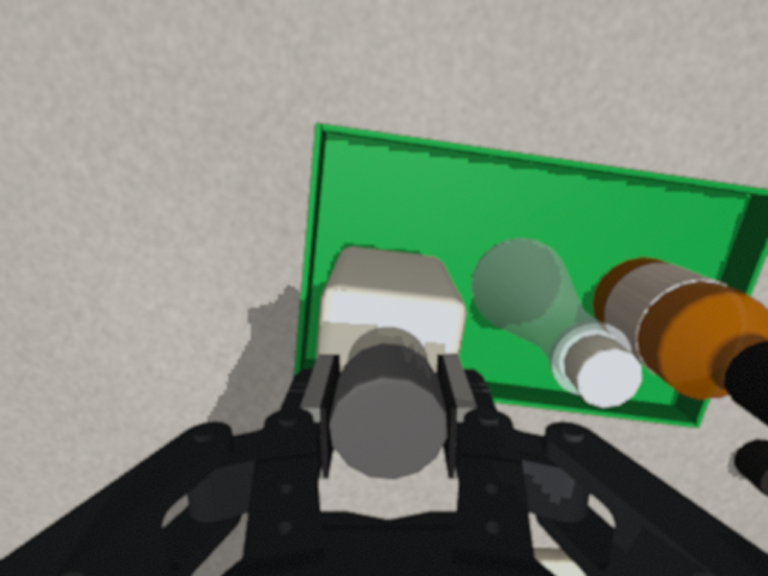

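View pics/m_scene.png

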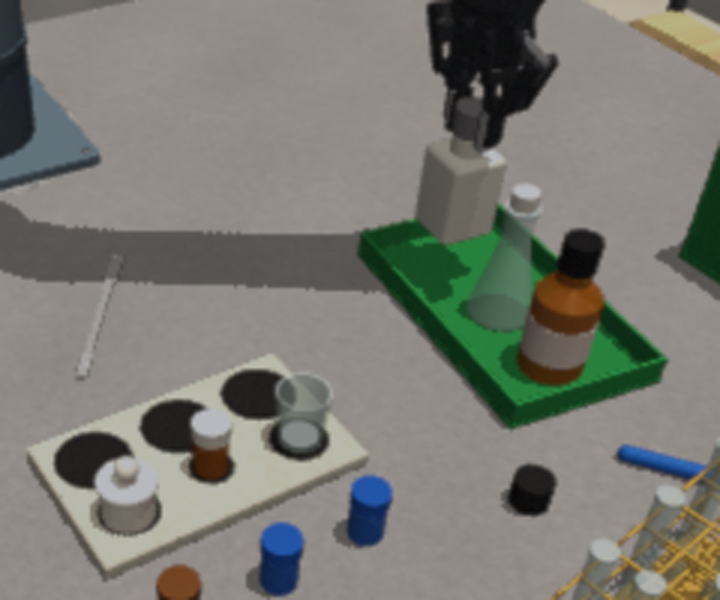

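>>> send_rows --pt "200 0.06 -0.05 0.4 0 0 0" --pt "200 0.06 -0.05 0.9 0 0 0" --pt "200 0.06 -0.05 1.4 0 0 0" --pt "200 0.06 -0.05 1.68 0 0 0" --pt "200 0.06 -0.05 1.74 0 0 0" --pt "200 0.06 -0.05 1.74 0 0 0" --pt "200 0.06 -0.05 1.74 0 0 0"

```text
clock: 19.58
position: [431.8, 324.2, 104.0]
tcp_rot: [[0.998, 0.055, -0.001], [0.055, -0.998, -0.0], [-0.001, 0.0, -1.0]]
contact_force: [0.2, -0.2, -1.8]
opening: 0.382
```

>>> send_rows --pt "200 0 0 0.03 0 0 0" --pt "200 0 0 0.04 0 0 0" --pt "200 0 0 0.04 0 0 0"

```text
clock: 19.83
position: [432.0, 324.2, 103.4]
tcp_rot: [[0.999, 0.055, -0.0], [0.055, -0.999, -0.0], [-0.0, 0.0, -1.0]]
contact_force: [-0.3, 0.4, -1.3]
opening: 0.381
```

>>> send_rows --pt "200 0 0 0.03 0 0 0" --pt "200 0 0 0.05 0 0 0" --pt "200 0 0 0.05 0 0 0"

```text
clock: 20.08
position: [432.1, 324.6, 103.0]
tcp_rot: [[0.998, 0.055, 0.001], [0.055, -0.998, 0.0], [0.001, -0.0, -1.0]]
contact_force: [-2.3, -1.5, 6.5]
opening: 0.386
```

>>> send_rows --pt "90 0 0 0 0 0 0" --pt "90 0 0 0 0 0 0" --pt "90 0 0 0 0 0 0" --pt "90 0 0 -0.5 0 0 0" --pt "90 0 0 -1.5 0 0 0" --pt "90 0 0 -2.6 0 0 0" --pt "90 0 0 -3.3 0 0 0" --pt "90 0 0 -3.3 0 0 0"

```text
clock: 20.75
position: [433.9, 326.3, 189.4]
tcp_rot: [[0.998, 0.055, 0.006], [0.055, -0.998, 0.004], [0.006, -0.004, -1.0]]
contact_force: [-0.1, 0.4, 0.4]
opening: 0.644
```

```bash
python3 go.py 570.5 -5 182; python3 - <<'E'
from h import *
c=shot("scene");im=c["image"][60:260,190:430]
cv2.imwrite(f"pics/n_scene.png",cv2.resize(im,None,fx=3,fy=3,interpolation=cv2.INTER_CUBIC))
E
```

```text
t 20.75 pos [433.9 326.3 189.4] shift [ 4.73  13.532  0.267] turn [-0.047 -0.068 -0.013] F [-0.1  0.4  0.4] open 0.644
```

View pics/n_scene.png

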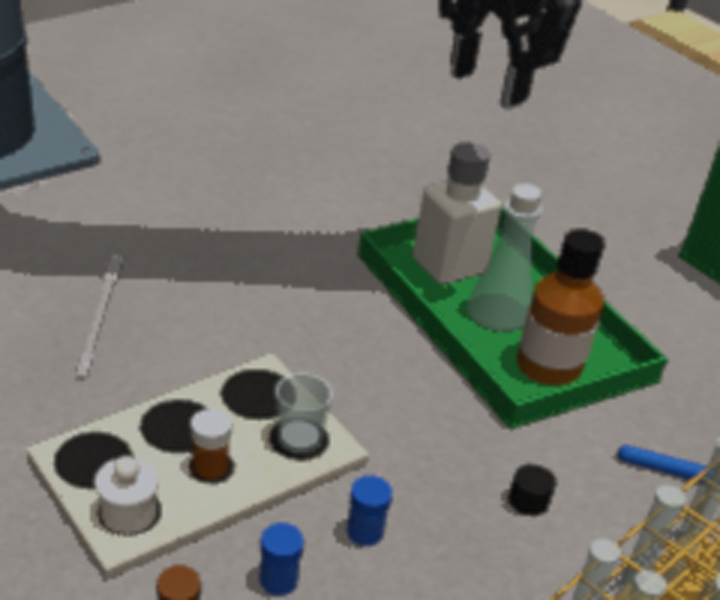

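All three containers stand upright in the tray. Now the vial.

>>> send_rows --pt "90 0.4 1.1 0 0 0 0" --pt "90 0.8 2.5 0 0 0 0" --pt "90 1.3 3.9 0 0 0 0" --pt "90 1.8 5.3 0 0 0 0" --pt "90 2.3 6.7 0 0 0 0" --pt "90 2.8 8.1 0.3 0 0 0" --pt "90 3.3 9.5 0.6 0 0 0" --pt "90 3.8 10.9 1.2 0 0 0" --pt "90 4.3 12.3 1.8 0 0 0" --pt "90 4.6 13.2 2.2 0 0 0" --pt "90 4.73 13.53 2.5 0 0 0" --pt "90 4.73 13.53 2.5 0 0 0"

```text
clock: 21.8
position: [567.6, -10.0, 119.9]
tcp_rot: [[0.999, 0.05, -0.004], [0.05, -0.999, -0.001], [-0.004, 0.001, -1.0]]
contact_force: [-0.4, 0.5, -0.9]
opening: 0.646
```

>>> send_rows --pt "90 0 0 0 0 0 0" --pt "90 0 0 0 0 0 0"

```text
clock: 21.97
position: [568.2, -4.4, 122.7]
tcp_rot: [[0.998, 0.058, 0.0], [0.058, -0.998, 0.001], [0.0, -0.001, -1.0]]
contact_force: [0.5, 0.8, 1.1]
opening: 0.646
```

```bash
python3 go.py 570.5 -5 37; python3 - <<'E'
from h import *
c=shot("wrist");cv2.imwrite("pics/o.png",cv2.resize(c["image"][160:340,180:340],None,fx=4,fy=4,interpolation=cv2.INTER_CUBIC))
print(proj(c,[570.5,-5,63.4]))
E
```

```text
t 21.9667 pos [568.2  -4.4 122.7] shift [0.088 0.036 3.427] turn [-0.017 -0.002  0.021] F [0.5 0.8 1.1] open 0.646
[258.605479   214.66950523]
```

View pics/o.png

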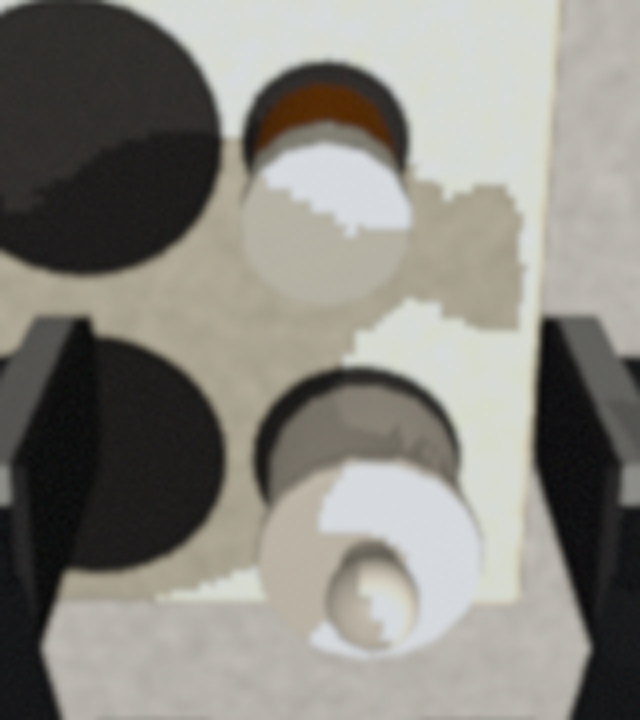

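>>> send_rows --pt "90 0.07 0.05 0.6 0 0 0" --pt "90 0.07 0.05 1.3 0 0 0" --pt "90 0.07 0.05 2.1 0 0 0" --pt "90 0.07 0.05 2.8 0 0 0" --pt "90 0.07 0.05 3.3 0 0 0" --pt "90 0.07 0.05 3.4 0 0 0" --pt "90 0.07 0.05 3.4 0 0 0" --pt "90 0.07 0.05 3.4 0 0 0"

```text
clock: 22.68
position: [570.9, -7.7, 37.8]
tcp_rot: [[0.998, 0.055, 0.001], [0.055, -0.998, 0.0], [0.001, -0.0, -1.0]]
contact_force: [-0.4, 0.3, 0.5]
opening: 0.646
```

```bash
python3 go.py 570.5 -5 37; python3 - <<'E'
from h import *
c=shot("wrist");cv2.imwrite("pics/p.png",cv2.resize(c["image"][160:340,180:340],None,fx=4,fy=4,interpolation=cv2.INTER_CUBIC))
E
```

```text
t 22.6833 pos [570.9  -7.7  37.8] shift [-0.01  -0.107  0.032] turn [-0.002 -0.01  -0.007] F [-0.4  0.3  0.5] open 0.646
```

View pics/p.png

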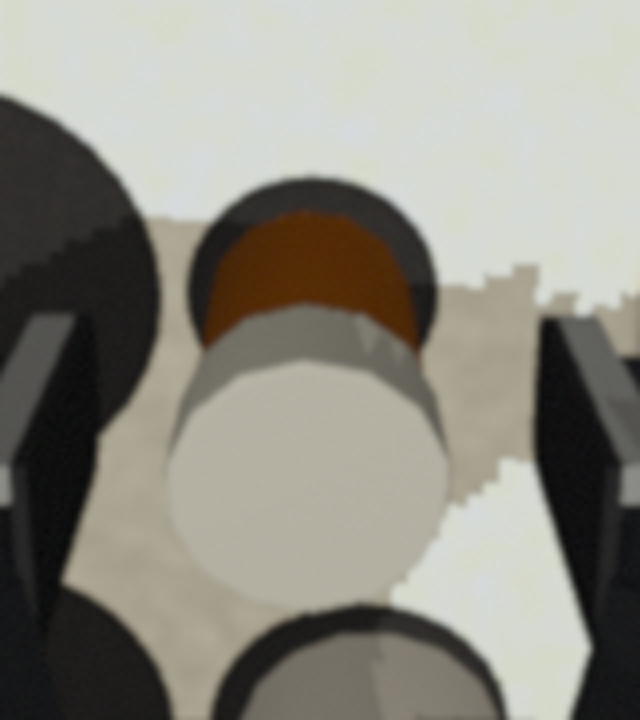

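```bash
python3 - <<'E'
from h import *
c=shot("wrist");print(atz(c,256.9,281.1,63.4),st()["position"])
E
```

```text
[572.55355787  -6.06711503  63.4       ] [571.29000496  -7.9714758   38.25999838]
```

>>> send_rows --pt "220 -0.03 0 0 0 0 0" --pt "220 -0.03 0 0 0 0 0" --pt "220 -0.03 0 0 0 0 0" --pt "220 -0.03 0 0 0 0 0" --pt "220 -0.03 0 0 0 0 0" --newtons 30

```text
clock: 23.2
position: [570.1, -8.3, 37.9]
tcp_rot: [[0.999, 0.055, 0.001], [0.055, -0.999, -0.0], [0.001, 0.0, -1.0]]
contact_force: [-0.9, 0.2, 6.4]
opening: 0.339
```

```bash
python3 go.py 513 -306 130; python3 - <<'E'
from h import *
c=shot("wrist");cv2.imwrite("pics/q.png",cv2.resize(c["image"][160:340,180:340],None,fx=4,fy=4,interpolation=cv2.INTER_CUBIC))
E
```

```text
t 23.2 pos [570.1  -8.3  37.9] shift [-2.926 11.768 -3.684] turn [ 0.003 -0.009 -0.015] F [-0.9  0.2  6.4] open 0.339
```

View pics/q.png

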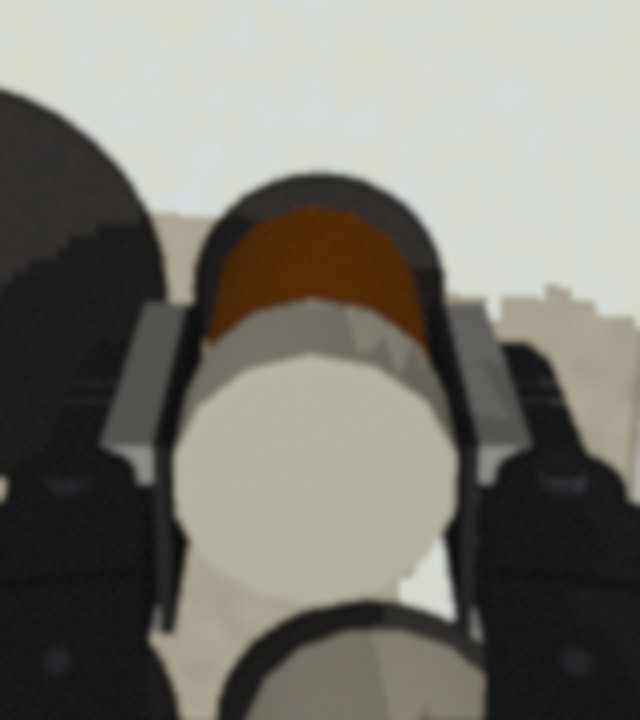

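>>> send_rows --pt "220 0 0 -0.3 0 0 0" --pt "220 0 0 -1 0 0 0" --pt "220 0 0 -1.9 0 0 0" --pt "220 0 0 -2.8 0 0 0" --pt "220 0 0 -3.5 0 0 0" --pt "220 -0.1 0.3 -3.7 0 0 0" --pt "220 -0.3 1.2 -3.7 0 0 0" --pt "220 -0.6 2.4 -3.7 0 0 0" --pt "220 -0.9 3.6 -3.7 0 0 0" --pt "220 -1.2 4.8 -3.7 0 0 0" --pt "220 -1.5 6 -3.7 0 0 0" --pt "220 -1.8 7.2 -3.7 0 0 0"

```text
clock: 24.25
position: [533.1, -192.5, 129.0]
tcp_rot: [[0.999, 0.054, -0.001], [0.054, -0.999, -0.0], [-0.001, -0.0, -1.0]]
contact_force: [-0.3, -0.2, -0.2]
opening: 0.338
```

>>> send_rows --pt "220 -0.3 1.2 0 0 0 0" --pt "220 -0.6 2.4 0 0 0 0" --pt "220 -0.85 3.6 0 0 0 0" --pt "220 -1.05 4.3 0 0 0 0" --pt "220 -1.12 4.6 0 0 0 0" --pt "220 -1.12 4.6 0 0 0 0" --pt "220 -1.12 4.6 0 0 0 0"

```text
clock: 24.83
position: [512.8, -305.6, 129.3]
tcp_rot: [[0.998, 0.055, -0.0], [0.055, -0.998, 0.001], [-0.0, -0.001, -1.0]]
contact_force: [-0.1, 1.2, -0.8]
opening: 0.339
```

```bash
python3 go.py 513 -308 78.5; python3 - <<'E'
from h import *
for n,b in(("wrist",(0,384,0,512)),("scene",(160,310,50,250)),("top",(190,290,330,410))):
    c=shot(n);im=c["image"][b[0]:b[1],b[2]:b[3]]
    f={"wrist":1.5,"scene":4,"top":6}[n]
    cv2.imwrite(f"pics/r_{n}.png",cv2.resize(im,None,fx=f,fy=f,interpolation=cv2.INTER_CUBIC))
E
```

```text
t 24.8333 pos [ 512.8 -305.6  129.3] shift [0.005 0.099 2.032] turn [-0.015  0.004 -0.009] F [-0.1  1.2 -0.8] open 0.339
```

View pics/r_wrist.png

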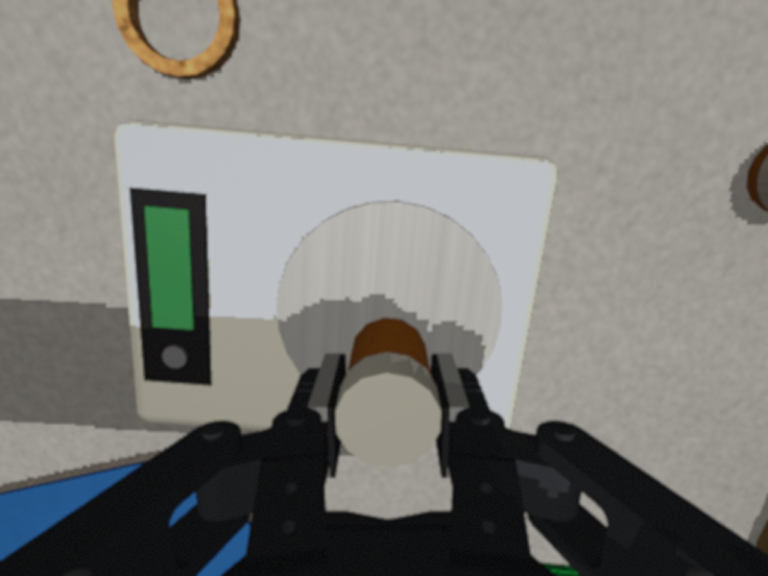

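View pics/r_scene.png

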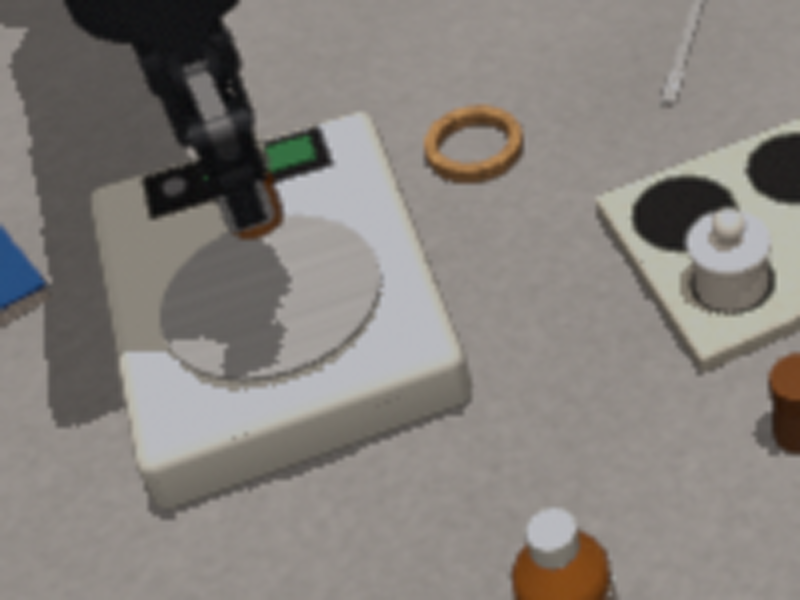

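```bash
python3 - <<'E'
from h import *
c=shot("wrist")
L=atz(c,277/1.5,302/1.5,56);R=atz(c,502/1.5,302/1.5,56);T=atz(c,390/1.5,201/1.5,56)
print(L,R,np.linalg.norm(L-R),(L+R)/2,T,st()["position"])
s=shot("scene")
for p in((160,312),(381,275),(300,214),(240,380)): print(atz(s,p[0]/4+50,p[1]/4+160,56))
E
python3 go.py 513 -308 78.5
```

```text
[ 461.83216295 -303.42229706   56.        ] [ 570.89065433 -296.9762524    56.        ] 109.24882623226685 [ 516.36140864 -300.19927473   56.        ] [ 513.68267883 -251.9351234    56.        ] [ 513.55811624 -304.75004051  129.7656681 ]
[ 501.02913168 -358.24842853   56.        ]
[ 527.82085477 -251.84374772   56.        ]
[ 464.53079624 -278.77415371   56.        ]
[ 563.34762573 -331.33298616   56.        ]
t 25.0833 pos [ 513.5 -305.1  129.8] shift [-0.026  0.115  2.053] turn [-0.006 -0.002  0.014] F [-0.7  0.4 -1. ] open 0.341
```

>>> send_rows --pt "220 0.03 0.1 0.4 0 0 0" --pt "220 0.03 0.1 0.9 0 0 0" --pt "220 0.03 0.1 1.4 0 0 0" --pt "220 0.03 0.1 1.8 0 0 0" --pt "220 0.03 0.1 1.92 0 0 0" --pt "220 0.03 0.1 1.92 0 0 0" --pt "220 0.03 0.1 1.92 0 0 0"

```text
clock: 25.67
position: [513.8, -309.1, 81.5]
tcp_rot: [[0.998, 0.055, -0.0], [0.055, -0.998, 0.0], [-0.0, -0.0, -1.0]]
contact_force: [0.3, 0.3, -1.5]
opening: 0.337
```

>>> send_rows --pt "220 0 0 0.03 0 0 0" --pt "220 0 0 0.06 0 0 0" --pt "220 0 0 0.06 0 0 0"

```text
clock: 25.92
position: [514.0, -309.4, 80.5]
tcp_rot: [[0.999, 0.055, 0.0], [0.055, -0.999, -0.0], [0.0, 0.0, -1.0]]
contact_force: [-0.1, 0.7, -0.1]
opening: 0.342
```

>>> send_rows --pt "220 0 0 0.03 0 0 0" --pt "220 0 0 0.05 0 0 0" --pt "220 0 0 0.05 0 0 0"

```text
clock: 26.17
position: [513.8, -309.2, 79.0]
tcp_rot: [[0.999, 0.055, 0.0], [0.055, -0.999, -0.0], [0.0, 0.0, -1.0]]
contact_force: [0.7, -0.4, -0.7]
opening: 0.336
```

>>> send_rows --pt "220 0 0 0.03 0 0 0" --pt "220 0 0 0.05 0 0 0" --pt "220 0 0 0.05 0 0 0"

```text
clock: 26.42
position: [514.0, -309.3, 78.9]
tcp_rot: [[0.999, 0.055, 0.0], [0.055, -0.999, -0.001], [0.0, 0.001, -1.0]]
contact_force: [-2.7, 1.1, 9.8]
opening: 0.338
```

>>> send_rows --pt "130 0 0 0 0 0 0" --pt "90 0 0 0 0 0 0" --pt "90 0 0 0 0 0 0" --pt "90 0 0 0 0 0 0" --pt "90 0 0 -0.5 0 0 0" --pt "90 0 0 -1.5 0 0 0" --pt "90 0 0 -2.6 0 0 0" --pt "90 0 0 -3.7 0 0 0" --pt "90 0 0 -4.3 0 0 0" --pt "90 0 0 -4.3 0 0 0" --pt "90 0 0 -4.3 0 0 0"

```text
clock: 27.33
position: [514.3, -309.5, 186.6]
tcp_rot: [[0.999, 0.055, 0.002], [0.055, -0.999, -0.001], [0.002, 0.001, -1.0]]
contact_force: [0.1, 0.6, -0.1]
opening: 0.648
```

```bash
python3 go.py 432.1 324.6 186; python3 - <<'E'
from h import *
for n,b in(("wrist",(0,384,0,512)),("scene",(160,310,50,250))):
    c=shot(n);im=c["image"][b[0]:b[1],b[2]:b[3]]
    f={"wrist":1.5,"scene":4}[n]
    cv2.imwrite(f"pics/s_{n}.png",cv2.resize(im,None,fx=f,fy=f,interpolation=cv2.INTER_CUBIC))
    if n=="wrist": print(proj(c,[514.4,-306,104])*1.5)
E
```

```text
t 27.3333 pos [ 514.3 -309.5  186.6] shift [-1.9000e+00 -2.5507e+01 -1.6000e-02] turn [ 0.017 -0.021 -0.015] F [ 0.1  0.6 -0.1] open 0.648
[383.75107127 297.16975257]
```

View pics/s_wrist.png

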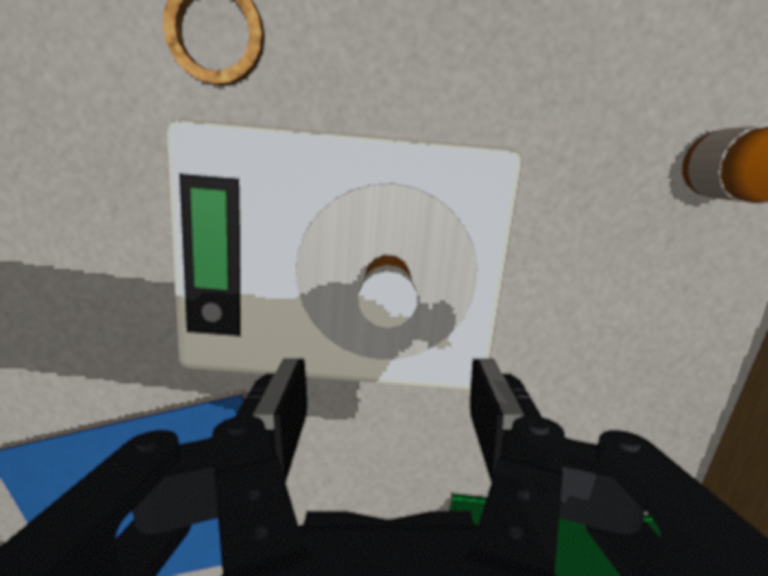

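View pics/s_scene.png

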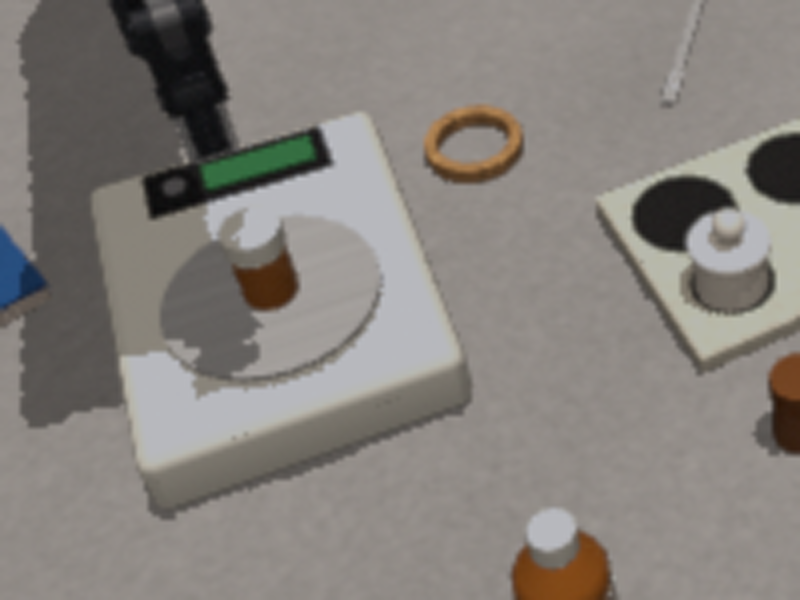

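The vial stands upright at the pan centre: its base is at about (268,297) and the pan centre about (270,297). Now the return trip, starting with the square bottle.

>>> send_rows --pt "90 -0.1 -1 0 0 0 0" --pt "90 -0.2 -2.5 0 0 0 0" --pt "90 -0.3 -4 0 0 0 0" --pt "90 -0.4 -5.5 0 0 0 0" --pt "90 -0.5 -7 0 0 0 0" --pt "90 -0.6 -8.5 0 0 0 0" --pt "90 -0.7 -10 0 0 0 0" --pt "90 -0.8 -11.5 0 0 0 0" --pt "90 -0.9 -13 0 0 0 0" --pt "90 -1 -14.5 0 0 0 0" --pt "90 -1.1 -16 0 0 0 0" --pt "90 -1.2 -17.5 0 0 0 0"

```text
clock: 28.43
position: [458.6, 127.3, 184.3]
tcp_rot: [[0.999, 0.055, -0.002], [0.055, -0.999, -0.0], [-0.002, 0.0, -1.0]]
contact_force: [0.5, -0.1, 0.2]
opening: 0.645
```

```bash
python3 go.py 432.1 324.6 186
```

```text
t 28.4333 pos [458.6 127.3 184.3] shift [-0.627 -7.936 -0.071] turn [ 0.004  0.024 -0.015] F [ 0.5 -0.1  0.2] open 0.645
```

>>> send_rows --pt "90 -0.1 -1.5 0 0 0 0" --pt "90 -0.2 -3 0 0 0 0" --pt "90 -0.4 -4.5 0 0 0 0" --pt "90 -0.5 -6 0 0 0 0" --pt "90 -0.6 -7.2 0 0 0 0" --pt "90 -0.67 -7.9 0 0 0 0" --pt "90 -0.67 -7.9 0 0 0 0" --pt "90 -0.67 -7.9 0 0 0 0" --pt "90 -0.67 -7.9 0 0 0 0"

```text
clock: 29.18
position: [432.3, 320.7, 184.2]
tcp_rot: [[0.999, 0.054, -0.001], [0.054, -0.999, -0.002], [-0.002, 0.002, -1.0]]
contact_force: [-0.3, -0.2, 0.9]
opening: 0.65
```

```bash
python3 go.py 432.1 324.6 103; python3 - <<'E'
from h import *
c=shot("wrist");cv2.imwrite("pics/t.png",cv2.resize(c["image"],None,fx=1.5,fy=1.5,interpolation=cv2.INTER_CUBIC))
E
```

```text
t 29.1833 pos [432.3 320.7 184.2] shift [ 0.006 -0.164  3.248] turn [ 0.023  0.018 -0.023] F [-0.3 -0.2  0.9] open 0.65
```

View pics/t.png

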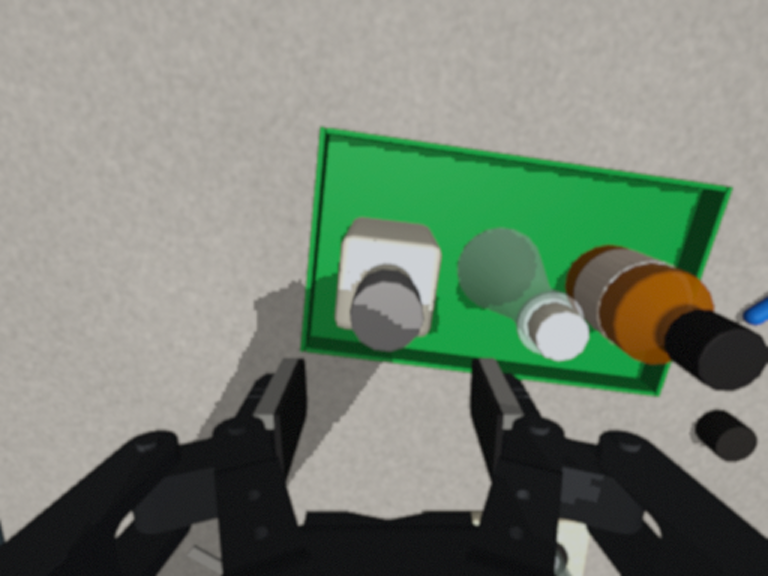

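>>> send_rows --pt "90 0 -0.08 0.6 0 0 0" --pt "90 0 -0.1 1.4 0 0 0" --pt "90 0 -0.1 2.2 0 0 0" --pt "90 0 -0.1 2.9 0 0 0" --pt "90 0 -0.1 3.2 0 0 0" --pt "90 0 -0.1 3.2 0 0 0" --pt "90 0 -0.1 3.2 0 0 0"

```text
clock: 29.82
position: [432.6, 324.1, 105.4]
tcp_rot: [[0.999, 0.054, -0.0], [0.054, -0.999, -0.0], [-0.0, 0.0, -1.0]]
contact_force: [0.2, 0.1, 0.3]
opening: 0.648
```

```bash
python3 go.py 432.1 324.6 103
```

```text
t 29.8167 pos [432.6 324.1 105.4] shift [-0.02  -0.021  0.097] turn [ 0.004  0.002 -0.026] F [0.2 0.1 0.3] open 0.648
```

>>> send_rows --pt "90 0 0 0.08 0 0 0" --pt "200 0 0 0.08 0 0 0" --pt "200 0 0 0.08 0 0 0" --pt "200 0 0 0.08 0 0 0" --pt "200 0 0 0.08 0 0 0" --pt "200 0 0 0.08 0 0 0" --newtons 50

```text
clock: 30.32
position: [432.5, 325.2, 104.1]
tcp_rot: [[0.998, 0.055, 0.001], [0.055, -0.998, 0.0], [0.001, -0.0, -1.0]]
contact_force: [-1.2, -1.3, 6.4]
opening: 0.383
```

```bash
python3 go.py 523.3 -80 185; python3 - <<'E'
from h import *
c=shot("wrist");cv2.imwrite("pics/u.png",cv2.resize(c["image"],None,fx=1.5,fy=1.5,interpolation=cv2.INTER_CUBIC))
E
```

```text
t 30.3167 pos [432.5 325.2 104.1] shift [ 2.741 16.38  -3.238] turn [-0.004 -0.011 -0.011] F [-1.2 -1.3  6.4] open 0.383
```

View pics/u.png

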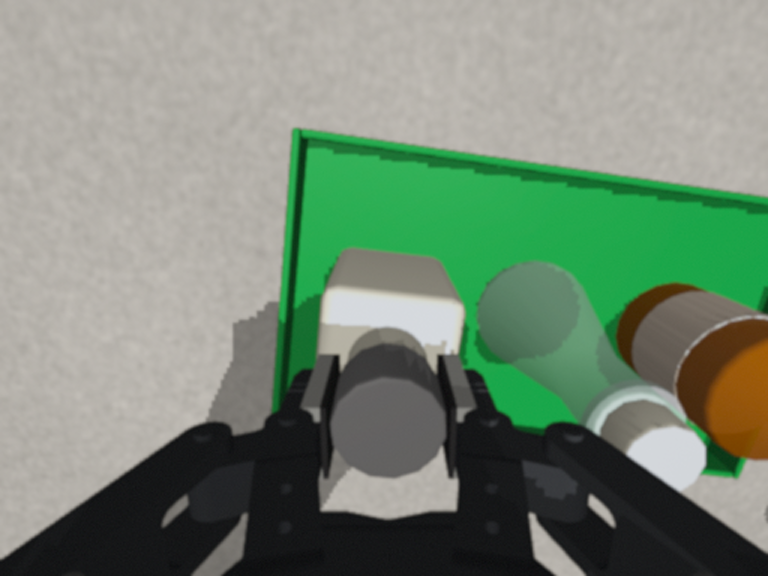

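>>> send_rows --pt "200 0 0 -0.3 0 0 0" --pt "200 0 0 -1 0 0 0" --pt "200 0 0 -1.8 0 0 0" --pt "200 0 0 -2.6 0 0 0" --pt "200 0.1 0.4 -3.1 0 0 0" --pt "200 0.25 1.4 -3.2 0 0 0" --pt "200 0.45 2.6 -3.2 0 0 0" --pt "200 0.65 3.8 -3.2 0 0 0" --pt "200 0.85 5 -3.2 0 0 0" --pt "200 1.05 6.2 -3.2 0 0 0" --pt "200 1.25 7.4 -3.2 0 0 0" --pt "200 1.45 8.6 -3.2 0 0 0"

```text
clock: 31.37
position: [480.1, 110.5, 183.5]
tcp_rot: [[0.998, 0.055, 0.0], [0.055, -0.998, -0.0], [0.0, 0.0, -1.0]]
contact_force: [1.7, -0.0, -2.5]
opening: 0.383
```

>>> send_rows --pt "200 0.2 1.2 0 0 0 0" --pt "200 0.4 2.4 0 0 0 0" --pt "200 0.6 3.6 0 0 0 0" --pt "200 0.8 4.8 0 0 0 0" --pt "200 1 6 0 0 0 0" --pt "200 1.2 7 0 0 0 0" --pt "200 1.29 7.6 0 0 0 0" --pt "200 1.29 7.78 0.4 0 0 0" --pt "200 1.29 7.78 0.9 0 0 0" --pt "200 1.29 7.78 0.9 0 0 0" --pt "200 1.29 7.78 0.9 0 0 0"

```text
clock: 32.28
position: [521.7, -78.3, 159.5]
tcp_rot: [[0.998, 0.057, -0.003], [0.057, -0.998, 0.001], [-0.003, -0.002, -1.0]]
contact_force: [0.9, 0.3, -2.4]
opening: 0.385
```

```bash
python3 go.py 523.4 -80 113.5; python3 - <<'E'
from h import *
for n in("wrist","scene"):
    c=shot(n);im=c["image"]
    if n=="scene": im=im[100:280,170:390]
    cv2.imwrite(f"pics/v_{n}.png",cv2.resize(im,None,fx=1.5 if n=="wrist" else 3,fy=1.5 if n=="wrist" else 3,interpolation=cv2.INTER_CUBIC))
E
```

```text
t 32.2833 pos [521.7 -78.3 159.5] shift [0.07  0.076 1.84 ] turn [-0.018  0.033  0.018] F [ 0.9  0.3 -2.4] open 0.385
```

View pics/v_scene.png

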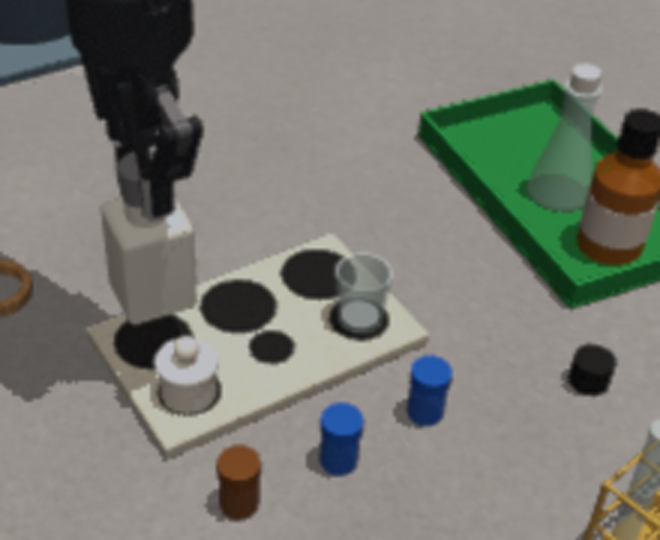

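View pics/v_wrist.png

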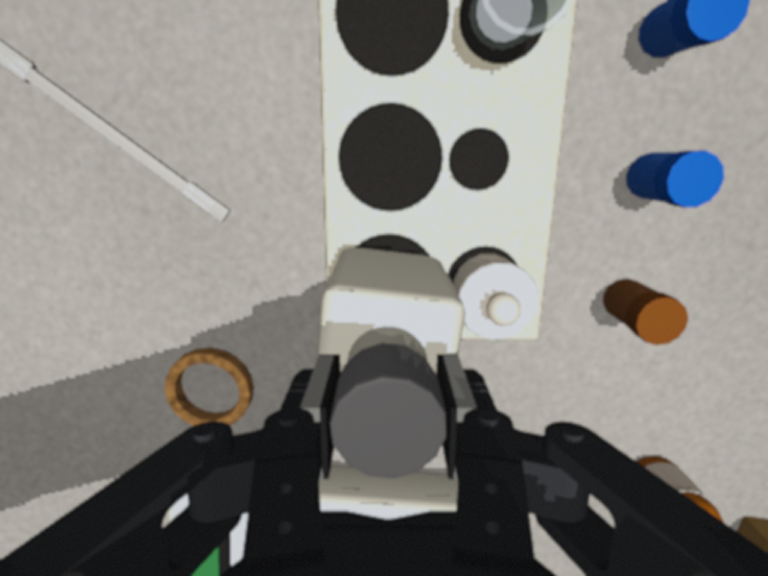

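>>> send_rows --pt "200 0.03 0.03 0.4 0 0 0" --pt "200 0.03 0.03 0.9 0 0 0" --pt "200 0.03 0.03 1.4 0 0 0" --pt "200 0.03 0.03 1.68 0 0 0" --pt "200 0.03 0.03 1.74 0 0 0" --pt "200 0.03 0.03 1.74 0 0 0" --pt "200 0.03 0.03 1.74 0 0 0"

```text
clock: 32.97
position: [524.0, -81.0, 117.2]
tcp_rot: [[0.998, 0.055, 0.0], [0.055, -0.998, 0.0], [0.0, -0.0, -1.0]]
contact_force: [-0.8, 0.7, -1.3]
opening: 0.383
```

```bash
python3 go.py 523.4 -80 113.5
```

```text
t 32.9667 pos [524.  -81.  117.2] shift [-0.02  -0.04   0.148] turn [-0.001 -0.001 -0.012] F [-0.8  0.7 -1.3] open 0.383
```

>>> send_rows --pt "200 -0.02 -0.04 0.05 0 0 0" --pt "200 -0.02 -0.04 0.08 0 0 0" --pt "200 -0.02 -0.04 0.08 0 0 0"

```text
clock: 33.22
position: [523.3, -80.1, 115.4]
tcp_rot: [[0.999, 0.055, 0.0], [0.055, -0.999, -0.0], [0.0, 0.0, -1.0]]
contact_force: [-0.4, -0.6, -2.8]
opening: 0.383
```

>>> send_rows --pt "200 0 0 0.03 0 0 0" --pt "200 0 0 0.05 0 0 0" --pt "200 0 0 0.05 0 0 0"

```text
clock: 33.47
position: [523.5, -80.2, 115.1]
tcp_rot: [[0.999, 0.055, 0.0], [0.055, -0.999, -0.001], [0.0, 0.001, -1.0]]
contact_force: [-3.6, 0.1, 9.2]
opening: 0.381
```

>>> send_rows --pt "90 0 0 0 0 0 0" --pt "90 0 0 0 0 0 0" --pt "90 0 0 0 0 0 0" --pt "90 0 0 -0.5 0 0 0" --pt "90 0 0 -1.5 0 0 0" --pt "90 0 0 -2.5 0 0 0" --pt "90 0 0 -2.9 0 0 0" --pt "90 0 0 -2.9 0 0 0"

```text
clock: 34.13
position: [525.3, -80.2, 189.5]
tcp_rot: [[0.999, 0.054, 0.005], [0.054, -0.999, -0.001], [0.005, 0.001, -1.0]]
contact_force: [1.0, -0.2, -0.2]
opening: 0.647
```

```bash
python3 go.py 509.7 320.3 186; python3 - <<'E'
from h import *
c=shot("scene");im=c["image"][100:280,170:390]
cv2.imwrite(f"pics/x_scene.png",cv2.resize(im,None,fx=3,fy=3,interpolation=cv2.INTER_CUBIC))
c=shot("wrist");cv2.imwrite("pics/x_w.png",cv2.resize(c["image"][160:340,180:340],None,fx=4,fy=4,interpolation=cv2.INTER_CUBIC))
E
```

```text
t 34.1333 pos [525.3 -80.2 189.5] shift [  0.25  -16.031   0.122] turn [ 0.015 -0.061 -0.016] F [ 1.  -0.2 -0.2] open 0.647
```

View pics/x_scene.png

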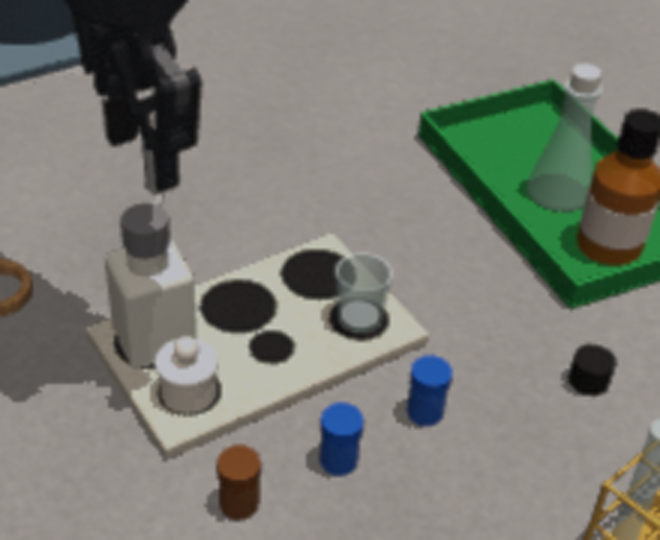

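View pics/x_w.png

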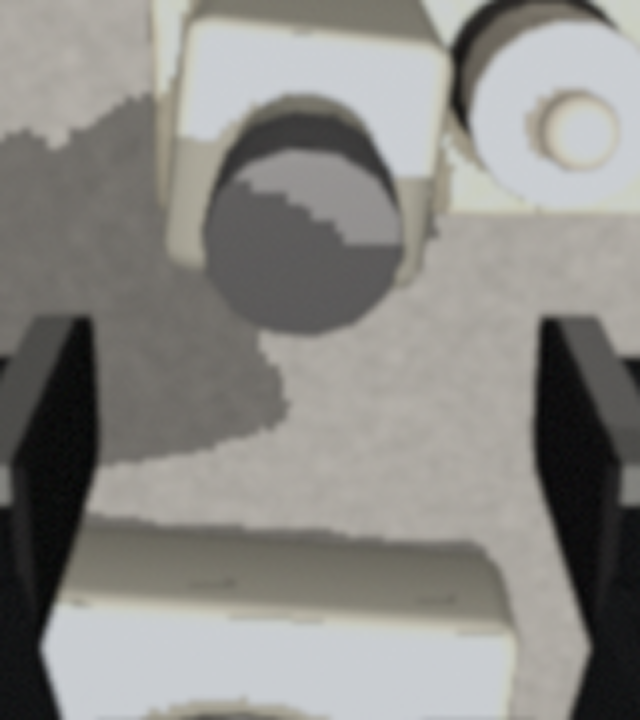

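The square bottle is back and upright, with the jar untouched. Next the flask.

>>> send_rows --pt "90 0 -1.2 0 0 0 0" --pt "90 0.05 -2.7 0 0 0 0" --pt "90 0.1 -4.2 0 0 0 0" --pt "90 0.1 -5.7 0 0 0 0" --pt "90 0.1 -7.2 0 0 0 0" --pt "90 0.15 -8.7 0 0 0 0" --pt "90 0.15 -10.2 0 0 0 0" --pt "90 0.2 -11.7 0 0 0 0" --pt "90 0.2 -13.2 0 0 0 0" --pt "90 0.25 -14.7 0 0 0 0" --pt "90 0.25 -15.7 0.1 0 0 0" --pt "90 0.25 -16.03 0.1 0 0 0"

```text
clock: 35.23
position: [504.8, 325.4, 182.3]
tcp_rot: [[0.998, 0.061, -0.003], [0.061, -0.998, 0.002], [-0.003, -0.002, -1.0]]
contact_force: [-0.8, 0.1, -0.1]
opening: 0.646
```

>>> send_rows --pt "90 0 0 0 0 0 0" --pt "90 0 0 0 0 0 0"

```text
clock: 35.4
position: [507.2, 319.0, 182.6]
tcp_rot: [[0.999, 0.055, -0.002], [0.055, -0.999, -0.002], [-0.002, 0.002, -1.0]]
contact_force: [1.0, -0.3, 0.3]
opening: 0.646
```

```bash
python3 go.py 509.7 320.3 87; python3 - <<'E'
from h import *
c=shot("wrist");cv2.imwrite("pics/y_w.png",cv2.resize(c["image"],None,fx=1.5,fy=1.5,interpolation=cv2.INTER_CUBIC))
E
```

```text
t 35.4 pos [507.2 319.  182.6] shift [ 0.109 -0.053  3.824] turn [ 0.024  0.022 -0.013] F [ 1.  -0.3  0.3] open 0.646
```

View pics/y_w.png

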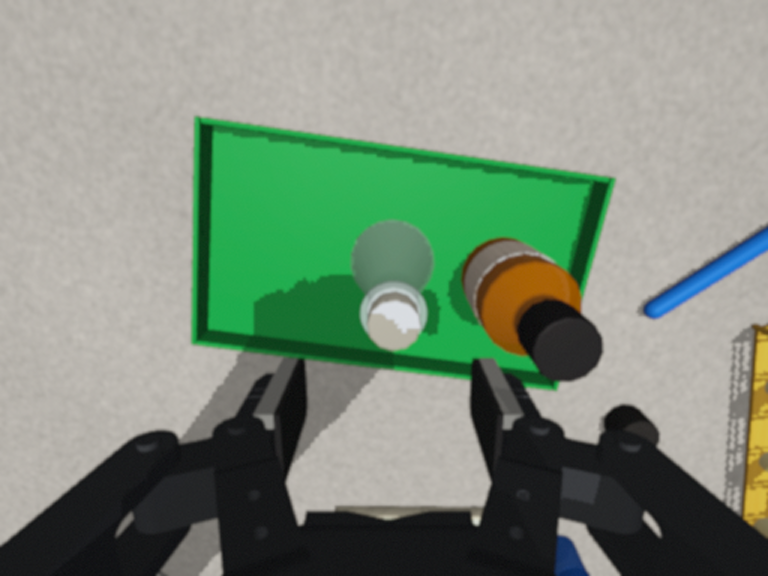

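>>> send_rows --pt "90 0.08 -0.04 0.6 0 0 0" --pt "90 0.08 -0.04 1.4 0 0 0" --pt "90 0.08 -0.04 2.2 0 0 0" --pt "90 0.08 -0.04 3 0 0 0" --pt "90 0.08 -0.04 3.6 0 0 0" --pt "90 0.08 -0.04 3.8 0 0 0" --pt "90 0.08 -0.04 3.8 0 0 0" --pt "90 0.08 -0.04 3.8 0 0 0"

```text
clock: 36.12
position: [509.9, 321.3, 89.3]
tcp_rot: [[0.999, 0.054, 0.0], [0.054, -0.999, 0.0], [0.0, -0.0, -1.0]]
contact_force: [0.7, 0.4, 0.0]
opening: 0.647
```

```bash
python3 go.py 509.7 320.3 87
```

```text
t 36.1167 pos [509.9 321.3  89.3] shift [-0.012  0.039  0.091] turn [-0.001 -0.003 -0.021] F [0.7 0.4 0. ] open 0.647
```

>>> send_rows --pt "90 -0.01 0.04 0.08 0 0 0" --pt "90 -0.01 0.04 0.08 0 0 0" --pt "220 -0.01 0.04 0.08 0 0 0" --pt "220 -0.01 0.04 0.08 0 0 0" --pt "220 -0.01 0.04 0.08 0 0 0" --pt "220 -0.01 0.04 0.08 0 0 0" --pt "220 -0.01 0.04 0.08 0 0 0" --newtons 45

```text
clock: 36.7
position: [509.6, 320.7, 87.6]
tcp_rot: [[0.999, 0.055, 0.001], [0.055, -0.999, 0.0], [0.001, -0.0, -1.0]]
contact_force: [-0.9, -0.5, 6.2]
opening: 0.29
```

```bash
python3 go.py 520.2 -7.4 165; python3 - <<'E'
from h import *
c=shot("wrist");cv2.imwrite("pics/z_w.png",cv2.resize(c["image"][160:340,180:340],None,fx=4,fy=4,interpolation=cv2.INTER_CUBIC))
E
```

```text
t 36.7 pos [509.6 320.7  87.6] shift [-0.293 13.128 -3.098] turn [-0.003 -0.009 -0.013] F [-0.9 -0.5  6.2] open 0.29
```

View pics/z_w.png

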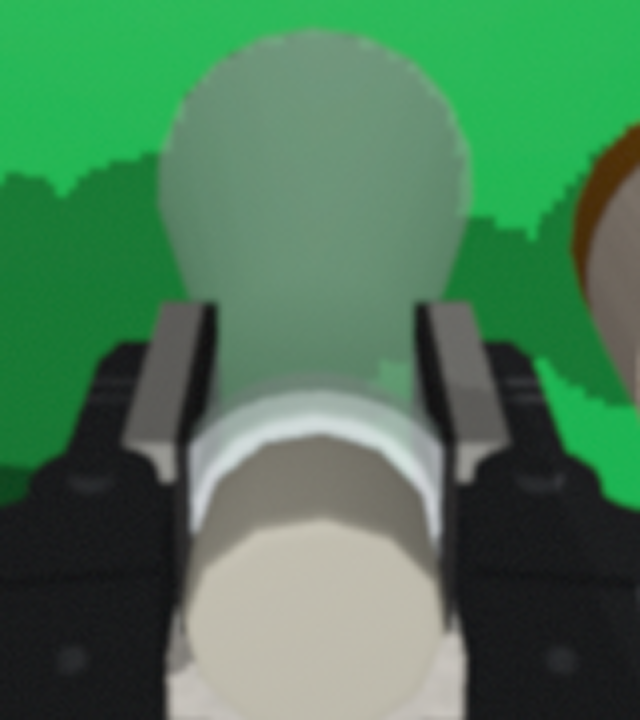

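>>> send_rows --pt "220 0 0 -0.3 0 0 0" --pt "220 0 0 -1 0 0 0" --pt "220 0 0 -1.8 0 0 0" --pt "220 0 0 -2.6 0 0 0" --pt "220 0 0.4 -3.1 0 0 0" --pt "220 -0.05 1.4 -3.1 0 0 0" --pt "220 -0.05 2.6 -3.1 0 0 0" --pt "220 -0.1 3.8 -3.1 0 0 0" --pt "220 -0.1 5 -3.1 0 0 0" --pt "220 -0.15 6.2 -3.1 0 0 0" --pt "220 -0.15 7.4 -3.1 0 0 0" --pt "220 -0.2 8.6 -3.1 0 0 0"

```text
clock: 37.75
position: [515.7, 103.0, 164.4]
tcp_rot: [[0.999, 0.054, -0.0], [0.054, -0.999, -0.001], [-0.0, 0.001, -1.0]]
contact_force: [1.3, -0.2, -1.1]
opening: 0.292
```

>>> send_rows --pt "220 -0.05 1.2 0 0 0 0" --pt "220 -0.05 2.3 0 0 0 0" --pt "220 -0.09 3.4 0 0 0 0" --pt "220 -0.09 4.2 0 0 0 0" --pt "220 -0.09 4.53 0.2 0 0 0" --pt "220 -0.09 4.53 0.7 0 0 0" --pt "220 -0.09 4.53 1 0 0 0" --pt "220 -0.09 4.53 1 0 0 0" --pt "220 -0.09 4.53 1 0 0 0"

```text
clock: 38.5
position: [519.2, -5.7, 138.6]
tcp_rot: [[0.998, 0.058, -0.002], [0.058, -0.998, 0.001], [-0.002, -0.001, -1.0]]
contact_force: [-0.4, 0.3, -1.3]
opening: 0.288
```

```bash
python3 go.py 520.2 -7.4 99; python3 - <<'E'
from h import *
c=shot("scene");im=c["image"][100:280,170:390]
cv2.imwrite(f"pics/aa_scene.png",cv2.resize(im,None,fx=3,fy=3,interpolation=cv2.INTER_CUBIC))
E
```

```text
t 38.5 pos [519.2  -5.7 138.6] shift [0.037 0.072 1.584] turn [-0.014  0.021  0.02 ] F [-0.4  0.3 -1.3] open 0.288
```

View pics/aa_scene.png

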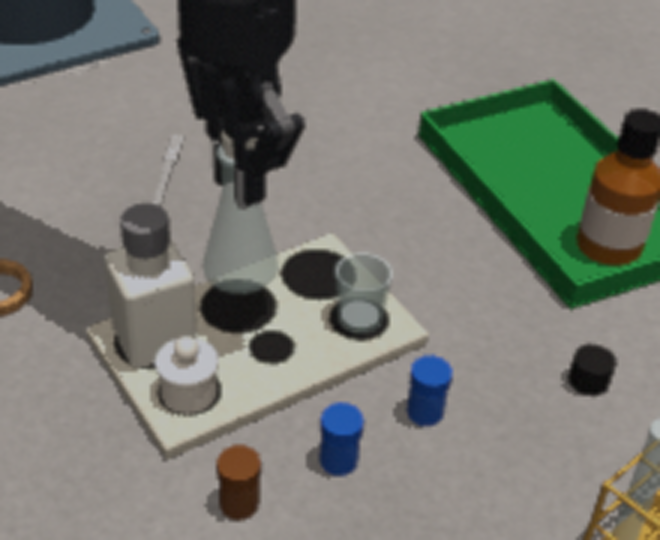

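>>> send_rows --pt "220 0 0.02 0.4 0 0 0" --pt "220 0 0.02 0.9 0 0 0" --pt "220 0 0.02 1.3 0 0 0" --pt "220 0 0.02 1.48 0 0 0" --pt "220 0 0.02 1.5 0 0 0" --pt "220 0 0.02 1.5 0 0 0" --pt "220 0 0.02 1.5 0 0 0"

```text
clock: 39.13
position: [520.3, -8.0, 102.1]
tcp_rot: [[0.999, 0.055, 0.0], [0.055, -0.999, 0.0], [0.0, -0.0, -1.0]]
contact_force: [0.6, -0.2, -1.2]
opening: 0.292
```

```bash
python3 go.py 520.2 -7.4 99
```

```text
t 39.1333 pos [520.3  -8.  102.1] shift [-0.004 -0.026  0.125] turn [-0.001 -0.004 -0.013] F [ 0.6 -0.2 -1.2] open 0.292
```

>>> send_rows --pt "220 0 -0.02 0.04 0 0 0" --pt "220 0 -0.02 0.08 0 0 0" --pt "220 0 -0.02 0.08 0 0 0"

```text
clock: 39.38
position: [520.2, -7.7, 100.1]
tcp_rot: [[0.999, 0.055, 0.0], [0.055, -0.999, -0.0], [0.0, 0.0, -1.0]]
contact_force: [-1.0, 0.6, -1.7]
opening: 0.287
```

>>> send_rows --pt "220 0 0 0.03 0 0 0" --pt "220 0 0 0.06 0 0 0" --pt "220 0 0 0.06 0 0 0"

```text
clock: 39.63
position: [520.2, -7.7, 98.6]
tcp_rot: [[0.999, 0.055, 0.0], [0.055, -0.999, -0.0], [0.0, 0.0, -1.0]]
contact_force: [-0.2, -0.0, 0.7]
opening: 0.29
```

>>> send_rows --pt "220 0 0 0.02 0 0 0" --pt "220 0 0 0.03 0 0 0" --pt "220 0 0 0.03 0 0 0"

```text
clock: 39.88
position: [520.3, -7.7, 98.6]
tcp_rot: [[0.999, 0.055, 0.0], [0.055, -0.999, -0.001], [0.0, 0.001, -1.0]]
contact_force: [-3.3, 0.1, 9.5]
opening: 0.29
```

Contact. I release, rise, and go to the amber bottle in the tray at (588, 314).

>>> send_rows --pt "90 0 0 0 0 0 0" --pt "90 0 0 0 0 0 0" --pt "90 0 0 0 0 0 0" --pt "90 0 0 -0.5 0 0 0" --pt "90 0 0 -1.5 0 0 0" --pt "90 0 0 -2.6 0 0 0" --pt "90 0 0 -3.4 0 0 0" --pt "90 0 0 -3.4 0 0 0"

```text
clock: 40.55
position: [522.8, -7.2, 187.4]
tcp_rot: [[0.998, 0.055, 0.007], [0.055, -0.998, -0.0], [0.007, 0.0, -1.0]]
contact_force: [1.1, 0.6, -0.3]
opening: 0.645
```

```bash
python3 go.py 588 314.1 182; python3 - <<'E'
from h import *
c=shot("scene");im=c["image"][100:280,170:390]
cv2.imwrite(f"pics/bb_scene.png",cv2.resize(im,None,fx=3,fy=3,interpolation=cv2.INTER_CUBIC))
E
```

```text
t 40.55 pos [522.8  -7.2 187.4] shift [  3.306 -12.688   0.234] turn [ 0.005 -0.083 -0.012] F [ 1.1  0.6 -0.3] open 0.645
```

View pics/bb_scene.png

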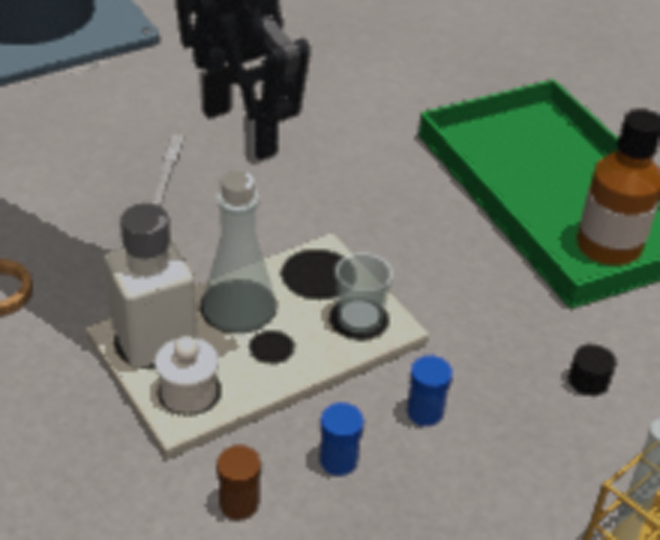

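>>> send_rows --pt "90 0.3 -1.1 0 0 0 0" --pt "90 0.7 -2.6 0 0 0 0" --pt "90 1.1 -4 0 0 0 0" --pt "90 1.5 -5.5 0 0 0 0" --pt "90 1.9 -7 0 0 0 0" --pt "90 2.3 -8.5 0 0 0 0" --pt "90 2.7 -10 0 0 0 0" --pt "90 3.1 -11.4 0 0 0 0" --pt "90 3.38 -12.7 0.2 0 0 0" --pt "90 3.38 -12.7 0.2 0 0 0" --pt "90 3.38 -12.7 0.2 0 0 0" --pt "90 3.38 -12.7 0.2 0 0 0"

```text
clock: 41.6
position: [586.7, 313.0, 176.7]
tcp_rot: [[0.998, 0.055, -0.001], [0.055, -0.998, -0.002], [-0.002, 0.002, -1.0]]
contact_force: [-0.0, -0.4, 0.0]
opening: 0.645
```

```bash
python3 go.py 588 314.1 108; python3 - <<'E'
from h import *
c=shot("wrist");cv2.imwrite("pics/cc_w.png",cv2.resize(c["image"],None,fx=1.5,fy=1.5,interpolation=cv2.INTER_CUBIC))
E
```

```text
t 41.6 pos [586.7 313.  176.7] shift [ 0.06  -0.044  2.747] turn [ 0.02   0.018 -0.013] F [-0.  -0.4  0. ] open 0.645
```

View pics/cc_w.png

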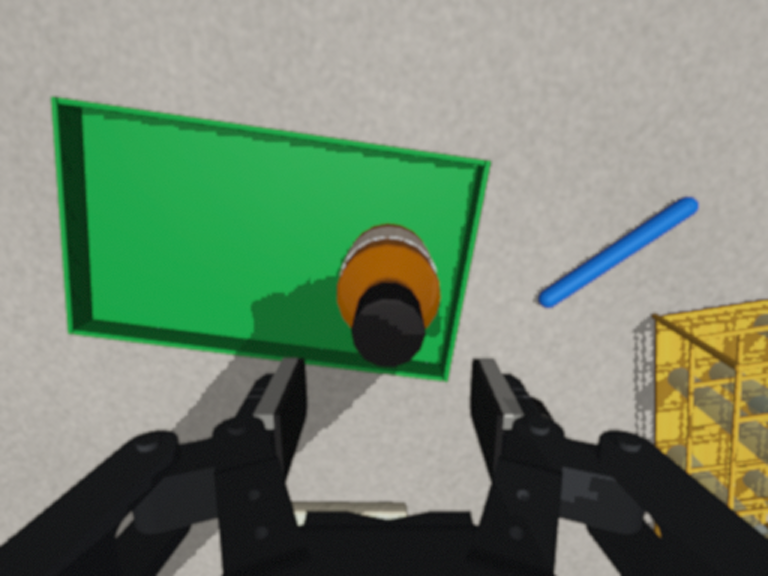

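>>> send_rows --pt "90 0.02 0 0.6 0 0 0" --pt "90 0.02 0 1.4 0 0 0" --pt "90 0.02 0 2.2 0 0 0" --pt "90 0.02 0 2.6 0 0 0" --pt "90 0.02 0 2.75 0 0 0" --pt "90 0.02 0 2.75 0 0 0" --pt "90 0.02 0 2.75 0 0 0" --pt "90 0.02 0 2.75 0 0 0"

```text
clock: 42.32
position: [588.3, 314.4, 110.2]
tcp_rot: [[0.999, 0.054, 0.002], [0.054, -0.999, 0.001], [0.002, -0.001, -1.0]]
contact_force: [-0.4, -0.2, 0.7]
opening: 0.647
```

```bash
python3 go.py 588 314.1 108
```

```text
t 42.3167 pos [588.3 314.4 110.2] shift [-0.013  0.011  0.088] turn [-0.011 -0.02  -0.017] F [-0.4 -0.2  0.7] open 0.647
```

>>> send_rows --pt "90 -0.01 0.01 0.08 0 0 0" --pt "200 -0.01 0.01 0.08 0 0 0" --pt "200 -0.01 0.01 0.08 0 0 0" --pt "200 -0.01 0.01 0.08 0 0 0" --pt "200 -0.01 0.01 0.08 0 0 0" --pt "200 -0.01 0.01 0.08 0 0 0" --pt "200 -0.01 0.01 0.08 0 0 0" --newtons 50

```text
clock: 42.9
position: [587.4, 314.0, 107.5]
tcp_rot: [[0.999, 0.055, 0.0], [0.055, -0.999, 0.0], [0.0, -0.0, -1.0]]
contact_force: [-1.6, -0.2, 5.4]
opening: 0.358
```

```bash
python3 go.py 514.5 66.8 185; python3 - <<'E'
from h import *
c=shot("wrist");cv2.imwrite("pics/dd_w.png",cv2.resize(c["image"],None,fx=1.5,fy=1.5,interpolation=cv2.INTER_CUBIC))
E
```

```text
t 42.9 pos [587.4 314.  107.5] shift [-3.453  9.712 -3.103] turn [-0.002 -0.005 -0.012] F [-1.6 -0.2  5.4] open 0.358
```

View pics/dd_w.png

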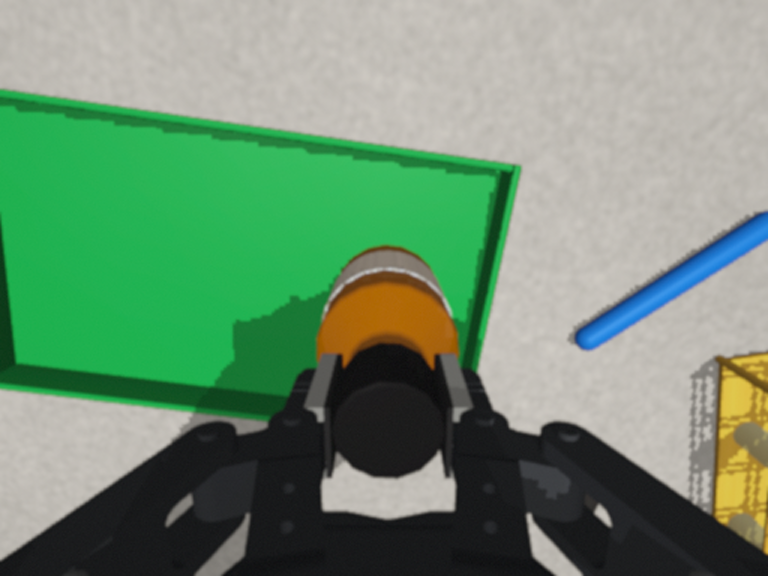

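>>> send_rows --pt "200 0 0 -0.3 0 0 0" --pt "200 0 0 -1 0 0 0" --pt "200 0 0 -1.8 0 0 0" --pt "200 0 0 -2.6 0 0 0" --pt "200 -0.2 0.4 -3.1 0 0 0" --pt "200 -0.5 1.3 -3.1 0 0 0" --pt "200 -0.9 2.4 -3.1 0 0 0" --pt "200 -1.3 3.5 -3.1 0 0 0" --pt "200 -1.7 4.6 -3.1 0 0 0" --pt "200 -2.1 5.7 -3.1 0 0 0" --pt "200 -2.5 6.8 -3.1 0 0 0" --pt "200 -2.9 7.8 -3.1 0 0 0"

```text
clock: 43.95
position: [524.7, 112.9, 184.1]
tcp_rot: [[0.999, 0.054, -0.001], [0.054, -0.999, -0.001], [-0.001, 0.001, -1.0]]
contact_force: [0.5, -0.6, -2.9]
opening: 0.359
```

>>> send_rows --pt "200 -0.3 0.8 0 0 0 0" --pt "200 -0.45 1.5 0 0 0 0" --pt "200 -0.55 1.91 0 0 0 0" --pt "200 -0.55 1.91 0.3 0 0 0" --pt "200 -0.55 1.91 0.8 0 0 0" --pt "200 -0.55 1.91 1 0 0 0" --pt "200 -0.55 1.91 1 0 0 0" --pt "200 -0.55 1.91 1 0 0 0"

```text
clock: 44.62
position: [514.1, 68.0, 158.8]
tcp_rot: [[0.998, 0.057, -0.001], [0.057, -0.998, 0.001], [-0.001, -0.001, -1.0]]
contact_force: [0.3, 0.5, -2.6]
opening: 0.36
```

```bash
python3 go.py 514.5 66.6 119; python3 - <<'E'
from h import *
c=shot("scene");im=c["image"][100:280,170:390]
cv2.imwrite(f"pics/ee_scene.png",cv2.resize(im,None,fx=3,fy=3,interpolation=cv2.INTER_CUBIC))
E
```

```text
t 44.6167 pos [514.1  68.  158.8] shift [0.017 0.059 1.59 ] turn [-0.009  0.016  0.011] F [ 0.3  0.5 -2.6] open 0.36
```

View pics/ee_scene.png

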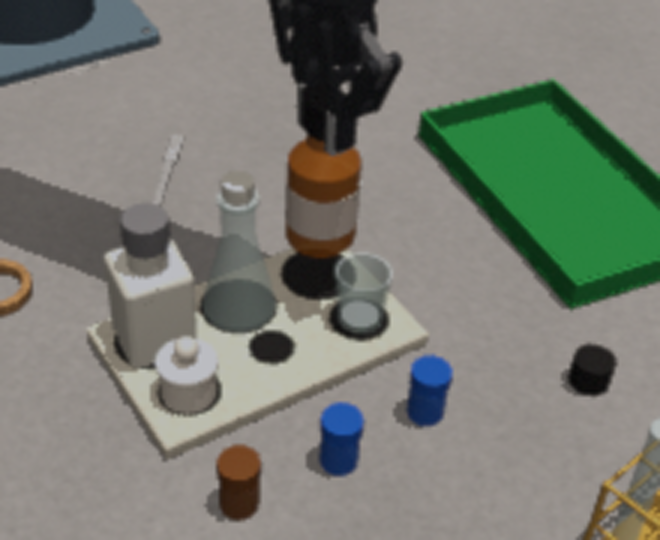

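>>> send_rows --pt "200 0 0.01 0.4 0 0 0" --pt "200 0 0.01 0.9 0 0 0" --pt "200 0 0.01 1.3 0 0 0" --pt "200 0 0.01 1.48 0 0 0" --pt "200 0 0.01 1.5 0 0 0" --pt "200 0 0.01 1.5 0 0 0" --pt "200 0 0.01 1.5 0 0 0"

```text
clock: 45.25
position: [514.8, 66.6, 122.1]
tcp_rot: [[0.999, 0.055, 0.0], [0.055, -0.999, 0.0], [0.0, -0.0, -1.0]]
contact_force: [0.8, -0.7, -3.2]
opening: 0.36
```

```bash
python3 go.py 514.5 66.6 119
```

```text
t 45.25 pos [514.8  66.6 122.1] shift [-0.01  -0.003  0.126] turn [-0.002 -0.004 -0.013] F [ 0.8 -0.7 -3.2] open 0.36
```

>>> send_rows --pt "200 0 0 0.04 0 0 0" --pt "200 0 0 0.08 0 0 0" --pt "200 0 0 0.08 0 0 0"

```text
clock: 45.5
position: [514.6, 66.3, 120.1]
tcp_rot: [[0.999, 0.055, 0.0], [0.055, -0.999, -0.0], [0.0, 0.0, -1.0]]
contact_force: [0.1, -0.9, -3.3]
opening: 0.361
```

>>> send_rows --pt "200 0 0 0.03 0 0 0" --pt "200 0 0 0.06 0 0 0" --pt "200 0 0 0.06 0 0 0"

```text
clock: 45.75
position: [514.6, 66.4, 118.5]
tcp_rot: [[0.999, 0.055, 0.0], [0.055, -0.999, -0.0], [0.0, 0.0, -1.0]]
contact_force: [0.0, -0.3, -3.5]
opening: 0.363
```

>>> send_rows --pt "200 0 0 0.02 0 0 0" --pt "200 0 0 0.04 0 0 0" --pt "200 0 0 0.04 0 0 0"

```text
clock: 46.0
position: [514.7, 66.6, 118.4]
tcp_rot: [[0.999, 0.055, 0.0], [0.055, -0.999, -0.001], [0.0, 0.001, -1.0]]
contact_force: [-3.2, -1.2, 7.6]
opening: 0.362
```

Contact. I release, rise clear, then move back toward the tray side so the arm doesn't block the views.

>>> send_rows --pt "90 0 0 0 0 0 0" --pt "90 0 0 0 0 0 0" --pt "90 0 0 0 0 0 0" --pt "90 0 0 -0.5 0 0 0" --pt "90 0 0 -1.5 0 0 0" --pt "90 0 0 -2.6 0 0 0" --pt "90 0 0 -3.7 0 0 0" --pt "90 0 -1.2 -4.5 0 0 0" --pt "90 0 -2.6 -5 0 0 0" --pt "90 0 -4 -5 0 0 0" --pt "90 0 -5.4 -5 0 0 0" --pt "90 0 -6.8 -5 0 0 0"

```text
clock: 47.0
position: [505.2, 237.7, 243.9]
tcp_rot: [[0.999, 0.054, 0.001], [0.054, -0.999, 0.0], [0.001, -0.0, -1.0]]
contact_force: [0.5, -1.1, -0.4]
opening: 0.643
```

>>> send_rows --pt "90 0 -1.2 0 0 0 0" --pt "90 0 -2 0 0 0 0" --pt "90 0 -2 0 0 0 0" --pt "90 0 -2 0 0 0 0" --pt "90 0 -2 0 0 0 0"

```text
clock: 47.42
position: [502.8, 285.0, 242.7]
tcp_rot: [[0.999, 0.054, 0.0], [0.054, -0.999, -0.001], [0.0, 0.001, -1.0]]
contact_force: [-0.9, -0.6, 0.3]
opening: 0.65
```

```bash
python3 - <<'E'
from h import *
c=shot("scene");cv2.imwrite("pics/sc9.png",cv2.resize(c["image"][140:260,190:330],None,fx=5,fy=5,interpolation=cv2.INTER_CUBIC));cv2.imwrite("pics/full9.png",cv2.resize(c["image"],None,fx=1.5,fy=1.5))
c=shot("top");cv2.imwrite("pics/tp9.png",cv2.resize(c["image"][180:245,205:310],None,fx=7,fy=7,interpolation=cv2.INTER_CUBIC))
for a,b in(("sc1","sc9"),("tp1","tp9")):
    A=cv2.imread(f"pics/{a}.png");B=cv2.imread(f"pics/{b}.png");cv2.imwrite(f"pics/diff_{b}.png",cv2.addWeighted(A,.5,B,.5,0))
E
```

```text
(no output)
```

View pics/sc9.png

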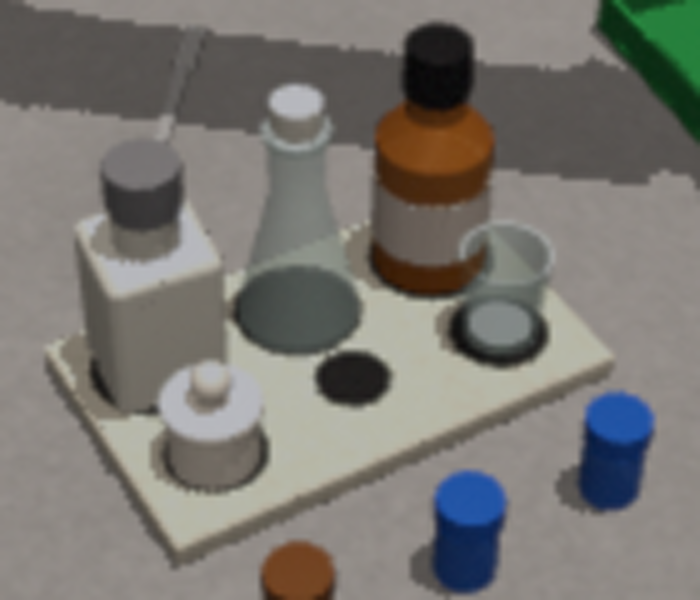

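View pics/tp9.png

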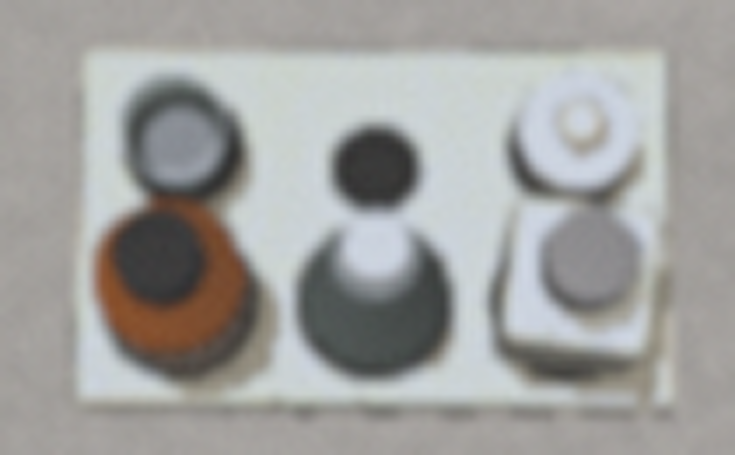

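View pics/full9.png

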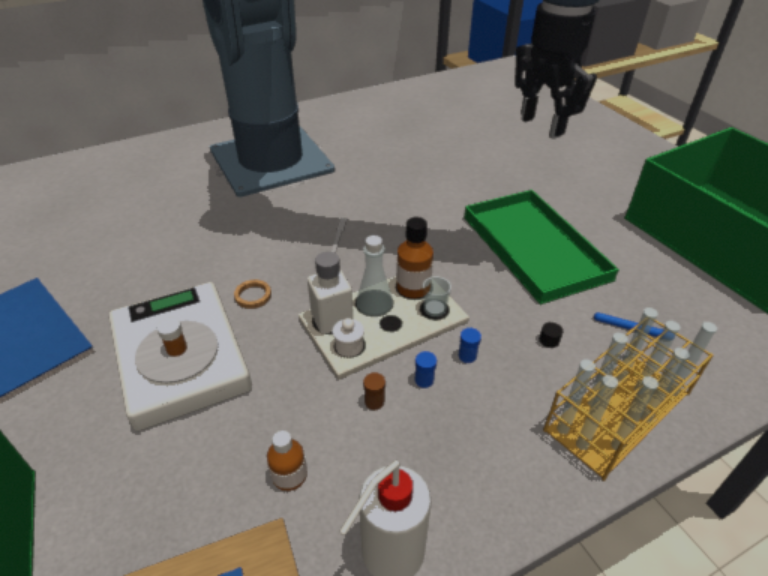

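View pics/diff_sc9.png

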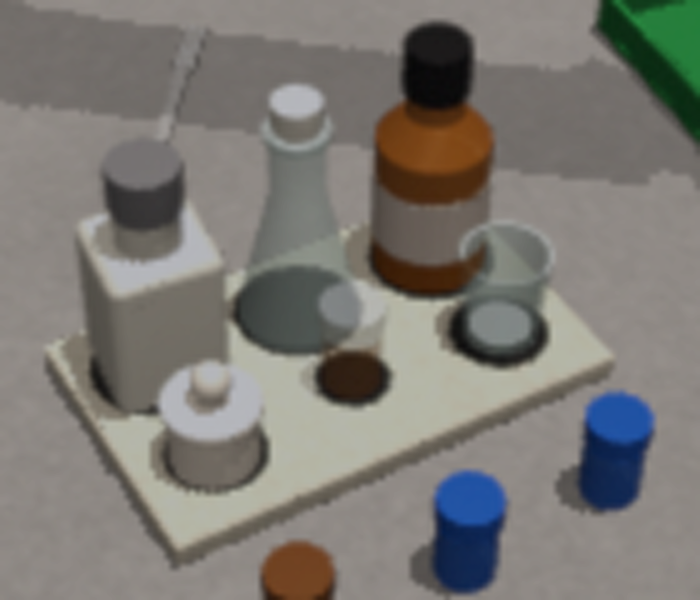

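Against the starting pictures, the amber bottle and flask coincide and the square bottle is about 3–4 crop pixels off (about 2 mm). The jar and beaker haven't moved, and the vial is central on the pan at (174,343 in the full view). The arm is clear, so I'm handing in.

```bash
python3 -c "
from h import *
print(ctrl.sign_off())"
```

```text
the job is handed in; nothing more can be done
None
```

The job is done and handed in at about 48 s of the 144 s allowed; the hand-in reported no verdict. I moved the amber bottle, flask and square bottle into the tray and set the vial on the pan. I then put each container back on its own spot, using the arm position recorded when I first gripped it.

**Last checks against the starting pictures:**
- **Containers:** all three stand upright. The amber bottle and flask coincide with their starting pictures, and the square bottle is about 2 mm off, against the 12 mm allowed.
- **Vial:** it stands upright, within about 2–3 mm of the pan centre.
- **Jar, beaker and look-alikes:** none of them moved.
- **Arm:** it is clear of everything.

**What disagreed:** the cameras differed by 2–5 mm in y, and the arm's position readings wandered 1–3 mm just after moves. I settled these with wrist views and let the contact force decide each set-down height. No check failed.

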